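# Lever the split retaining ring off the key tree's spindle

### The arm

A 6-joint arm with a two-finger parallel gripper is mounted at the origin on the work surface. World frame = base frame: x ahead of the robot, y to its left, z up, the work surface at z = 0. Lengths are in m, angles in rad, forces in N, time in s.
With the tool pointing down it reaches from about 0.425 to 0.95 m from the base axis. Payload 3.5 kg.
Tool frame: the origin (TCP) lies at the very end of the fingers, on their centre line; the grasp point (between the pads) lies 19 mm behind it; z points along the fingers, y is the direction in which the jaws open and shut (so a half turn about z gives the same grasp; the last joint's range is limited). The gripper opens to 85 mm and grips with 20 to 120 N. Pads are 22 mm wide; open, the fingers measure 114 mm over their backs; the gripper's body (76 mm by 85 mm) begins 54 mm behind the grasp point. The pads swing forward as they close: fully open they stand 13 mm farther back than shut.
Start: joints at [1.184, 0.286, 1.577, -0, 1.279, -0.15], TCP at [0.158, 0.656, 0.231] pointing down, gripper open.
Joint ranges: [-2.77, 2.77], [-0.9, 2.22], [0.21, 2.48], [-1.53, 4.67], [0.24, 2.81], [-2.84, 2.84]. Speed limits (rad/s): [2.79, 2.79, 3.14, 3.14, 3.14, 3.14].

### API

Orientations are given as a unit quaternion [x, y, z, w].
In Python, from plant import ctrl, imaging gives the robot as it stands.
- The arm moves only by the shell command python3 -m creep 'ROWS' [OPENING] [FORCE]. ROWS is JSON, one flat list of numbers, 4 for each row, row after row: the shift along the tool's x, y, z in units of 25 mm (1.0 is 25 mm), then the turn about the tool's z in units of 5 degrees (1.0 is 5 degrees). A call has 1 to 20 rows; each row is the pose to reach, as a shift and turn from the pose commanded when the call began, along the tool's axes at that moment; what a row does not reach only later rows make up. A row lasts 1/12 s, in which the tool goes at most 41.7 mm and 7.16 degrees, less where a joint would pass 70% of its speed; a pose out of reach is approached as far as the arm can. A call with a gripper value outside its range is refused whole. OPENING is the closure in counts, from 0 (fully open) to 255 (shut), set as the call begins (- or left out, the last holds). The fingers move at their own pace and stop on an object; FORCE is the grip in N (left out, the last holds). Time passes only in rows, so rows that repeat a pose let the fingers close. It gives the time, the measured TCP pose, the force and the opening at its end, in the units of the state.
- ctrl.get_state(): the state, without advancing time (a new reading comes with each control period).
- imaging.read_camera(name): name is "scene" or "top"; returns the picture (400x640x3 uint8, red, green, blue); there is no depth.
- imaging.camera_info(name): a dict with "intrinsics" (3x3 intrinsics, pixels), "origin" and "attitude" of the camera in the world. Camera axes: x right, y down, z forward; pixel columns grow to the right and rows downward; lengths in m; the calibration is good to about 2 mm. A picture is of the moment at which its call begins. camera_info takes no time and is no camera call.
- ctrl.sign_off(): hands the job in, once; it reports no verdict.
Trained networks look in the newest picture that a camera, given by its name, has taken for a name from the list of things; names that differ only in an ending like _2 or _b are one class to them, and where a whole thing is asked for, a point or a joint stands for the part that bears it (a point fixed in the world has none). Each returns a list of dicts, best first, with "p" (0 to 1); they miss things now and then, are a little off and sometimes report something else, mostly with a low value. They report only what shows in the picture. A call takes as long as a camera call. They do not tell look-alikes from the thing itself.
- imaging.silhouettes(camera, name): "mask" (400x640 bool, what is visible of it) and "uv" ([column, row] in pixels, amid what is visible of it).
The state is a dict: "time": time; "qpos": joint angles; "dq": joint speeds; "joint_efforts": joint torques, N m; "eef_pos": TCP position; "tcp_rot": TCP orientation; "contact_force": force on the tool from outside, world axes, zero at the start; "wrist_torque": the same for the moment, N m; "opening": opening from 0.0 (shut) to 1.0 (fully open).
Only numpy, scipy, OpenCV 4.12 (cv2) and the standard library are available. Lean on these libraries where they do the work, as an engineer would, in place of code of your own. Each camera call takes 0.05 s, during which the arm holds its last target.

### The job

The hook crown of the key tree has to come off. Slip the tip of the pick into the notch under the end of the split retaining ring and lever that end up with the pick, gently, until it is clear of the spindle groove, so that neither ring nor hub is marked or bent. Then lay the pick down on the shelf, take the ring off the spindle and leave it lying in the grey tray; leave the other things where they are.

Things in the scene. Friction and masses are not known exactly. Their poses are not given: they have to be found in the camera images.
- keytree: Key tree of steel on a rubber pad, underside 0.5 to 4.5 mm above the shelf; fixed. Origin: centre of its underside on the upright spindle axis (heights are from there); +x points to the notch side. Round foot 110 mm across; column 24 mm; hook crown: disc 104 mm across, top face 82 mm up, six hooks under its rim reach 67 mm from the axis, three with keys; hub and spindle head on top.
- hub (a point): Centre of the flat top of the hub on the spindle axis, 96 mm up. The hub is round, 48 mm across, and stands 14 mm above the crown's disc, whose face is free from 24 to 50 mm from the axis. The seated ring rests on the hub top.
- head (a point): Middle of the flat top of the spindle, 102.5 mm up. Groove for the ring: 26 mm in diameter, from the hub top to 2.6 mm above it. Above that the head flares out at 45 deg to its rim, 29 mm across from 4.1 to 4.5 mm above the hub top, and is chamfered to 25 mm at its flat top, 6.5 mm above the hub top. Smooth and greased.
- notch (a point): Middle of the floor of the removal notch at the hub's edge, 24 mm from the axis along keytree +x, 93.4 mm up. The notch is a straight slot in the hub top along keytree x: 6 mm wide, 2.6 mm deep, open upwards and outwards, running in 11 mm to the groove floor (13 mm from the axis). The wire of the seated ring crosses above its inner end, its underside level with the hub top.
- ring: Split retaining ring, a C of dark round spring wire 3 mm thick, 32.4 mm outside, 26.4 mm inside diameter, 12 g, gap 50 deg. Origin: ring centre at mid wire, z along its axis. Starts seated in the groove, centre 97.5 mm up, axes parallel to the keytree's within 3 deg: seen from above its ends lie at -11 deg (over the notch) and -61 deg from +x. Springy arms, hugging the spindle.
- ring_end (a point): Mid wire at the ring end over the notch, 14.7 mm from the ring axis. Raising it takes 5 to 11 N till, 3 mm up, it rides over the head's rim and the force drops; a tip under it must draw 1 to 2 mm outwards to pass that rim. Let go lower it snaps back; 7 to 10 mm up the ring is out of the groove and lies loose: one side on the head, the other on the hub, tilted up to 25 deg, shifted up to 12 mm.
- ring_back (a point): Mid wire at the middle of the ring's back, opposite the gap, 14.7 mm from the ring axis at 144 deg from its +x. The loosened ring can be taken with the fingers across its outside (32 mm), across the line from gap to back, with the finger ends down close (within 1 mm) to the hub top so as to hold the lower side too, and lifted off; 10 to 15 N is enough.
- pick: Pick, 125 mm long, 60 g, lying on the shelf. Origin: centre of the handle's underside, x towards the tip, z up as it lies. Black plastic handle 80 mm long (x from -40 to 40 mm), 14 mm wide, 16 mm high; steel shank 4.4 mm thick on the handle's axis (z = 8 mm) to x = 74 mm, with a 9 mm collar up to x = 44 mm, then the flat tip.
- pick_tip (a point): End of the pick's tip at mid thickness: x = 84.3 mm, z = 14.3 mm in the pick's frame, axes as the pick's. The tip is flat polished steel, 3 mm wide (y), 1.8 mm thick, 12 mm long, and bent 30 deg upwards from the shank: with the handle raised so that the shank slopes 30 deg down towards the tip, the tip lies level.
- pick_grip (a point): On the handle's axis, 20 mm behind its front end: x = 20 mm, z = 8 mm in the pick's frame. A place to grip across the 14 mm width, 64 mm from the tip's end.
- tray: Grey ceramic tray, 120 mm (x) by 90 mm (y), 16 mm high, walls and floor 6 mm thick, 0.7 kg, loose on the shelf. Origin: centre of its underside.
- dome: Glass dome with a ball knob, 120 mm across, 158 mm high, over nothing; origin under its centre. To be left alone.
- remote: Black plastic garage remote with one round press button, 95 x 42 x 15 mm; origin under its centre. To be left alone.
- garage_key: Steel garage key, 60 mm long, 3 mm thick; origin under the middle of its round 26 mm bow, x towards the blade. To be left alone.
- container: Small white plastic container with a twist cap, closed, 48 mm across, 55 mm high; origin under its centre. To be left alone.
- polish_tin: Round metal shoe polish tin, 72 mm across, 21 mm high; origin under its centre. To be left alone.
- padlock: Brass padlock lying flat, 76 x 42 x 20 mm; origin under the middle of its case. To be left alone.
Things that resemble listed ones, but are neither listed nor needed, are in the scene too. What is shaped like the keytree but turquoise is not meant.

How it is judged:
On the way:
1. the pick, not the fingers, has levered the ring's end out of the groove: the end over the notch at least 4 mm above its seat with the pick's tip at it, the ring still on the spindle (z of ring_end in the frame of keytree above 0.1015 m and horizontal distance between ring and keytree below 0.02 m and distance between pick_tip and ring_end below 0.015 m and contact force between the fingers and ring below 0.1 N), for 0.05 s.
At the end, for the whole second after the job is handed in: The ring lies at rest on the floor of the grey tray (its centre within the walls and less than 14 mm above the tray's underside), the tray level; the pick lies at rest on the shelf (origin less than 20 mm up) (x of ring in the frame of tray between -0.054 and 0.054 m and y of ring in the frame of tray between -0.039 and 0.039 m and z of ring in the frame of tray between 0.003 and 0.014 m and linear speed of each of ring, pick below 0.02 m/s and angle between tray's own z axis and vertical below 0.1 rad and height (world z) of pick between -0.005 and 0.02 m); the robot touches nothing.
It fails at once if the pick presses on the ring with more than 15 N (bent) (contact force between pick and ring above 15 N).
It fails at once if the pick presses on the key tree with more than 15 N (marked) (contact force between pick and keytree above 15 N).
It fails at once if one of the other things on the shelf (dome, remote, garage key, container, polish tin, padlock) is moved more than 30 mm (distance of any of dome, remote, garage_key, container, polish_tin, padlock from where it was at the start of the episode above 0.03 m).
It also fails if it takes over 72 s, if anything falls off the work surface, if the arm or the gripper's body presses on something with over 40 N, if the wrist force passes 120 N, or if a joint passes its speed limit or range.

## Working session

There is one attempt and no reset: what is moved stays moved. The work goes in short steps, Python scripts to look and compute and a shell command to move; the robot and the scene stay as the last step left them, time stands still between calls to the robot, and variables do not carry over. Pictures are saved under pics/ and viewed, and the job is handed in when it is done.

```bash
ls -la; mkdir -p pics; cat > h.py <<'E'
import numpy as np,cv2
from plant import ctrl,imaging
def cam(n):
    i=imaging.camera_info(n); return np.array(i["intrinsics"]),np.array(i["origin"]),i["attitude"]
E
python3 - <<'E'
from h import *
for c in("scene","top"):
    print(imaging.camera_info(c))
    im=imaging.read_camera(c); cv2.imwrite(f"pics/{c}0.png",im[:,:,::-1])
s=ctrl.get_state()
for k in s: print(k,np.round(s[k],3))
E
```

```text
total 12
drwxr-xr-x  3 agent agent 4096 Dec  7 14:15 .
drwxr-xr-x 23 root  root  4096 Dec  7 14:15 ..
drwxr-xr-x  2 agent agent 4096 Dec  7 14:15 pics
{'intrinsics': array([[471.63812803,   0.        , 318.61433004],
       [  0.        , 471.63812803, 207.33363365],
       [  0.        ,   0.        ,   1.        ]]), 'origin': array([ 1.2425466 , -0.44593103,  0.9618254 ]), 'attitude': array([ 0.81749079,  0.43721806, -0.17041764, -0.33392665])}
{'intrinsics': array([[467.66071807,   0.        , 315.51460161],
       [  0.        , 467.66071807, 195.54465512],
       [  0.        ,   0.        ,   1.        ]]), 'origin': array([0.28700182, 0.04069374, 1.40777652]), 'attitude': array([-0.69307349,  0.71435528, -0.06451928,  0.0719926 ])}
time 0.1
qpos [ 1.184  0.287  1.578  0.     1.279 -0.15 ]
dq [ 0.    -0.003 -0.003  0.     0.001  0.001]
joint_efforts [ 1.0000e-03 -4.0729e+01 -2.9370e+01 -0.0000e+00  4.0000e-03  0.0000e+00]
eef_pos [0.158 0.656 0.23 ]
tcp_rot [ 0.118  0.993 -0.001 -0.   ]
contact_force [-0.237 -0.162  0.102]
wrist_torque [0.008 0.004 0.045]
opening 0.999
```

View pics/scene0.png

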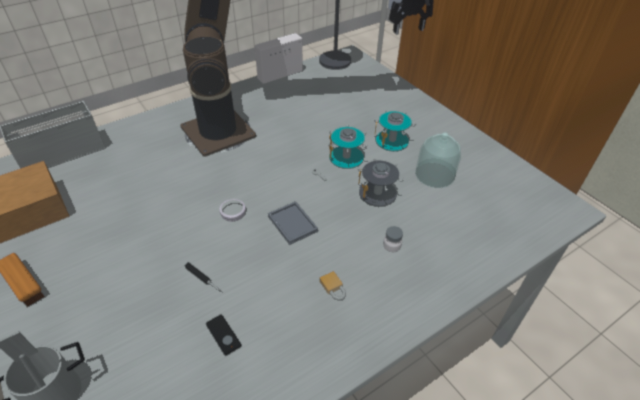

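View pics/top0.png

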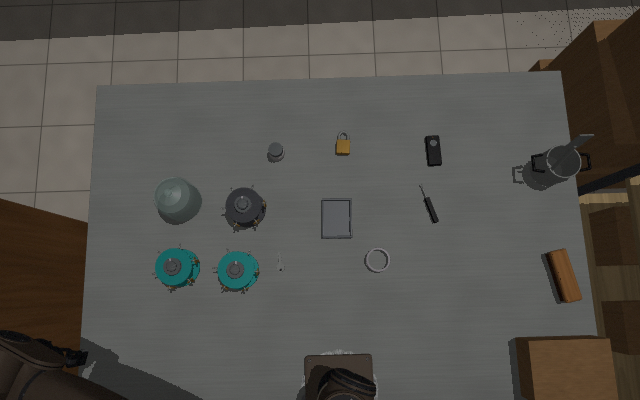

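```bash
python3 - <<'E'
from h import *
t=cv2.imread("pics/top0.png"); s=cv2.imread("pics/scene0.png")
def z(im,u,v,r,f): return cv2.resize(im[v-r:v+r,u-r:u+r],None,fx=f,fy=f,interpolation=cv2.INTER_CUBIC)
cv2.imwrite("pics/c1.png",np.hstack([z(t,245,207,25,8),z(s,379,180,25,8)]))
cv2.imwrite("pics/c2.png",np.hstack([z(t,428,203,25,8),z(s,203,275,25,8)]))
for c in("top","scene"):
  for n in("keytree","pick","tray","ring","hub","head","notch","pick_tip","polish_tin","garage_key"):
    print(c,n,[(round(d["p"],2),np.round(d["uv"],1).tolist(),int(d["mask"].sum())) for d in imaging.silhouettes(c,n)[:5]])
print(ctrl.get_state()["time"])
E
```

```text
top keytree [(0.93, [175.9, 262.7], 1403), (0.86, [239.4, 269.1], 1325), (0.64, [246.9, 208.7], 1211)]
top pick [(0.68, [429.0, 211.8], 103)]
top tray [(0.77, [335.5, 215.9], 1209)]
top ring [(0.69, [243.1, 207.5], 1250)]
top hub [(0.92, [244.2, 206.1], 1211), (0.85, [178.0, 266.2], 1429), (0.7, [239.0, 270.6], 1276), (0.16, [430.6, 213.6], 145)]
top head [(0.85, [244.3, 206.5], 1250), (0.77, [175.9, 269.0], 1402), (0.59, [236.8, 269.9], 1281)]
top notch [(0.85, [237.8, 268.0], 1290), (0.83, [244.8, 205.7], 1257)]
top pick_tip [(0.74, [433.3, 209.0], 173)]
top polish_tin [(0.57, [431.7, 210.8], 105), (0.56, [369.7, 248.2], 57)]
top garage_key [(0.44, [430.4, 207.9], 182)]
scene keytree [(0.85, [377.2, 187.6], 1458), (0.77, [391.3, 129.2], 1041), (0.66, [344.0, 146.7], 1249)]
scene pick [(0.66, [198.4, 276.9], 233)]
scene tray [(0.94, [292.7, 218.6], 1194), (0.23, [196.3, 276.6], 239)]
scene ring []
scene hub [(0.83, [392.3, 132.4], 1088), (0.78, [347.7, 146.6], 1289), (0.59, [378.6, 182.2], 1550)]
scene head [(0.92, [379.4, 181.2], 1546), (0.82, [391.9, 131.3], 1077), (0.76, [346.8, 145.9], 1223)]
scene notch [(0.97, [377.3, 182.7], 1494), (0.89, [393.6, 130.0], 1088), (0.76, [343.9, 147.1], 1296)]
scene pick_tip [(0.7, [225.0, 335.4], 805), (0.58, [199.0, 275.8], 182)]
scene polish_tin [(0.75, [234.7, 215.0], 154)]
scene garage_key [(0.52, [315.8, 173.2], 27)]
1.1
```

View pics/c1.png

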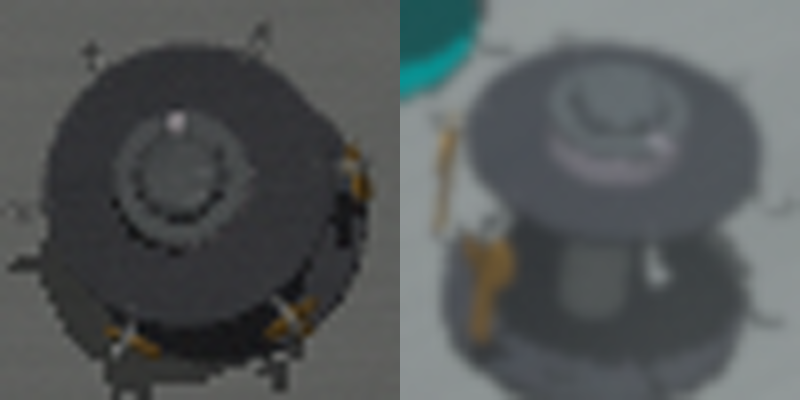

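View pics/c2.png

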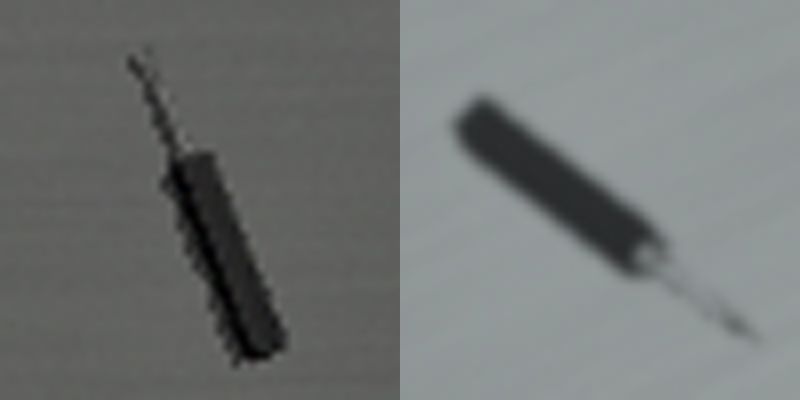

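```bash
cat >> h.py <<'E'
from scipy.spatial.transform import Rotation as R
def proj(n,P):
    K,o,q=cam(n); p=(np.atleast_2d(P)-o)@R.from_quat(q).as_matrix()
    p=p@K.T; return p[:,:2]/p[:,2:]
def ray(n,uv,z):
    K,o,q=cam(n); uv=np.atleast_2d(uv); d=np.c_[uv,np.ones(len(uv))]@np.linalg.inv(K).T@R.from_quat(q).as_matrix().T
    return o+d*((z-o[2])/d[:,2:])
def tri(uvt,uvs):
    # nearest point of two rays
    A=[];b=[]
    for n,uv in(("top",uvt),("scene",uvs)):
        K,o,q=cam(n); d=R.from_quat(q).as_matrix()@np.linalg.inv(K)@np.r_[uv,1]; d/=np.linalg.norm(d)
        M=np.eye(3)-np.outer(d,d); A.append(M); b.append(M@o)
    A=np.vstack(A);b=np.hstack(b); x,*_=np.linalg.lstsq(A,b,rcond=None); return x,np.linalg.norm(A@x-b)
def ortho(n,im,c,z,half=.03,N=400):
    # up=+x, left=+y
    g=np.linspace(half,-half,N); X,Y=np.meshgrid(c[0]+g,c[1]+g,indexing="ij")
    uv=proj(n,np.c_[X.ravel(),Y.ravel(),np.full(X.size,z)]).astype(np.float32)
    return cv2.remap(im,uv[:,0].reshape(N,N),uv[:,1].reshape(N,N),cv2.INTER_CUBIC)
E
python3 - <<'E'
from h import *
t=cv2.imread("pics/top0.png"); s=cv2.imread("pics/scene0.png")
a=ray("top",(242.3,204.2),.1025+.0025)[0]; b=ray("scene",(381.8,167.2),.105)[0]; print(a,b, tri((242.3,204.2),(381.8,167.2)))
c=(a+b)/2
v=[cv2.convertScaleAbs(ortho(n,im,c_,.0985),alpha=al,beta=be) for n,im,c_,al,be in(("top",t,a,2,-60),("scene",s,b,2,-120))]
cv2.imwrite("pics/o1.png",np.hstack(v))
E
```

```text
[0.52384534 0.25897399 0.105     ] [0.53048917 0.25927983 0.105     ] (array([0.52580529, 0.26139976, 0.10012147]), np.float64(0.0026588982146615774))
```

View pics/o1.png

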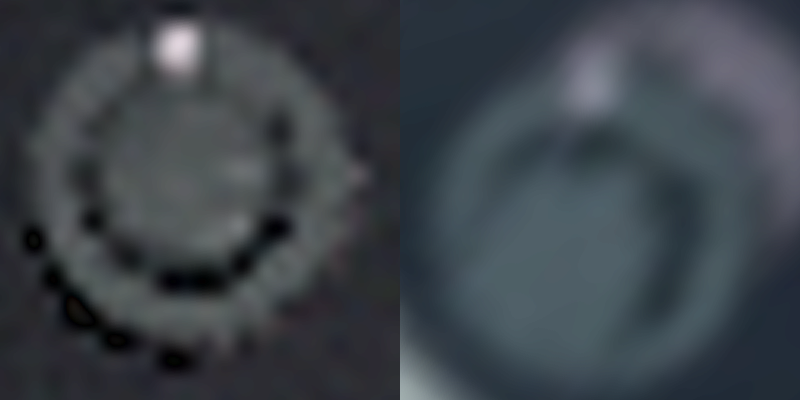

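```bash
python3 - <<'E'
from h import *
t=cv2.imread("pics/top0.png"); s=cv2.imread("pics/scene0.png")
a=ray("top",(428,203),.016)[0]; print("pick c",a)
v=[cv2.convertScaleAbs(ortho(n,im,a,.016,.08),alpha=al,beta=be) for n,im,al,be in(("top",t,2,-60),("scene",s,1.5,-60))]
cv2.imwrite("pics/o2.png",np.hstack(v))
a=ray("top",(336.5,217.5),.016)[0]; print("tray c",a)
v=[cv2.convertScaleAbs(ortho(n,im,a,.016,.1),alpha=al,beta=be) for n,im,al,be in(("top",t,2,-60),("scene",s,1.5,-60))]
cv2.imwrite("pics/o3.png",np.hstack(v))
E
```

```text
pick c [ 0.52614282 -0.28667424  0.016     ]
tray c [ 0.49057431 -0.00956472  0.016     ]
```

View pics/o2.png

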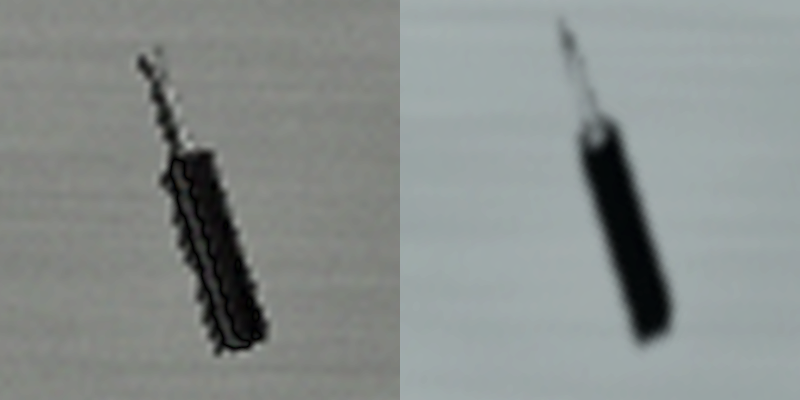

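View pics/o3.png

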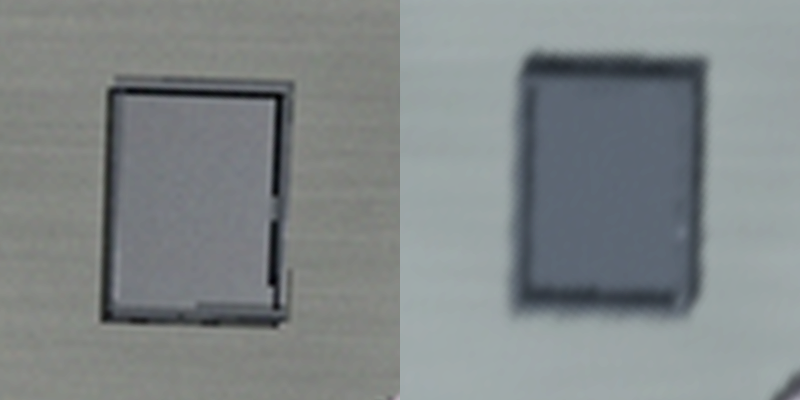

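```bash
cat >> h.py <<'E'
def go(P,yaw=None):
    s=ctrl.get_state(); M=R.from_quat(s["tcp_rot"]).as_matrix(); d=M.T@(np.array(P)-s["eef_pos"])/.025
    y0=np.degrees(np.arctan2(M[1,0],M[0,0])); t=0 if yaw is None else -((yaw-y0+180)%360-180)/5
    print("t",round(float(s["time"]),2),"pos",np.round(s["eef_pos"],4),"yaw",round(y0,2),"rows",np.round(d,2),"turn",round(t,2),"n",np.linalg.norm(d)*25/41.7,abs(t)*5/7.16,"F",np.round(s["contact_force"],1),"op",round(float(s["opening"]),3))
E
python3 - <<'E'
from h import *
go((.48,.10,.2),196.5)
for n,uv in(("TB",(235,269)),("TA",(172,266)),("gkey",(280,262)),("dome",(177,200)),("cont",(276,152)),("tin",(377,260))): print(n,ray("top",uv,.1 if n[0]=="T" else .01)[0])
E
```

```text
t 1.1 pos [0.1583 0.6561 0.2313] yaw 166.43 rows [-17.73 -18.61   1.25] turn -6.01 n 15.42508818109337 4.199772688748269 F [ 0.6  0.5 -0.8] op 0.998
TB [0.34298471 0.27986167 0.1       ]
TA [0.3563992  0.45534146 0.1       ]
gkey [0.36343774 0.16265832 0.01      ]
dome [0.5603928  0.47458018 0.01      ]
cont [0.70252739 0.17023135 0.01      ]
tin [ 0.36078848 -0.124799    0.01      ]
```

```bash
python3 -m creep '[-17.7,-18.6,1.2,-6,-17.7,-18.6,1.2,-6,-17.7,-18.6,1.2,-6,-17.7,-18.6,1.2,-6,-17.7,-18.6,1.2,-6,-17.7,-18.6,1.2,-6,-17.7,-18.6,1.2,-6,-17.7,-18.6,1.2,-6,-17.7,-18.6,1.2,-6,-17.7,-18.6,1.2,-6,-17.7,-18.6,1.2,-6,-17.7,-18.6,1.2,-6,-17.7,-18.6,1.2,-6,-17.7,-18.6,1.2,-6,-17.7,-18.6,1.2,-6,-17.7,-18.6,1.2,-6,-17.7,-18.6,1.2,-6]' 0 20
python3 - <<'E'
from h import *
go((.526,-.290,.06),196.5)
E
```

```text
time: 2.52
eef_pos: [0.4812, 0.0969, 0.2015]
tcp_rot: [-0.14, 0.99, -0.001, 0.0]
contact_force: [0.4, -0.4, 0.1]
opening: 1.001
t 2.52 pos [0.4812 0.0969 0.2015] yaw -163.87 rows [  2.58 -15.36   5.68] turn -0.07 n 9.937051554832388 0.051997142294552705 F [ 0.4 -0.4  0.1] op 1.001
```

```bash
python3 -m creep '[2.6,-15.4,5.2,0,2.6,-15.4,5.2,0,2.6,-15.4,5.2,0,2.6,-15.4,5.2,0,2.6,-15.4,5.2,0,2.6,-15.4,5.2,0,2.6,-15.4,5.2,0,2.6,-15.4,5.2,0,2.6,-15.4,5.2,0,2.6,-15.4,5.2,0,2.6,-15.4,5.2,0,2.6,-15.4,5.2,0,2.6,-15.4,5.2,0]' 0 20
python3 - <<'E'
from h import *
go((.526,-.290,.002),196.5)
for c in("scene","top"):
    im=imaging.read_camera(c); cv2.imwrite(f"pics/{c}1.png",im[:,:,::-1])
t=cv2.imread("pics/top1.png"); s=cv2.imread("pics/scene1.png")
u,v=proj("top",(.526,-.29,.03))[0].astype(int); a,b=proj("scene",(.526,-.29,.03))[0].astype(int)
z=lambda im,u,v,r,f: cv2.resize(im[v-r:v+r,u-r:u+r],None,fx=f,fy=f,interpolation=cv2.INTER_CUBIC)
cv2.imwrite("pics/c3.png",np.hstack([z(t,u,v,40,5),z(s,a,b,40,5)]));print(u,v,a,b)
E
```

```text
time: 3.6
eef_pos: [0.526, -0.2861, 0.0713]
tcp_rot: [-0.143, 0.99, 0.001, -0.0]
contact_force: [-0.4, 0.5, 0.3]
opening: 1.001
t 3.6 pos [ 0.526  -0.2861  0.0713] yaw -163.54 rows [ 0.04 -0.15  2.77] turn -0.01 n 1.6642145096285963 0.005606031156470351 F [-0.4  0.5  0.3] op 1.001
430 202 201 271
```

View pics/c3.png

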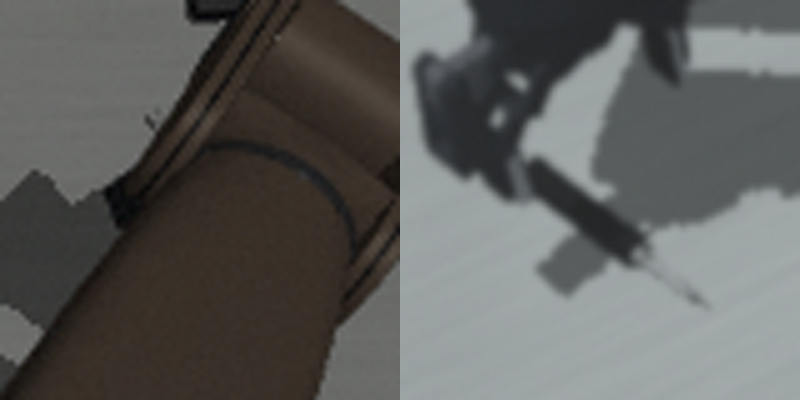

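```bash
python3 -m creep '[0,-0.15,1.4,0,0,-0.15,2.4,0,0,-0.15,2.75,0,0,-0.15,2.75,0,0,-0.15,2.75,0,0,-0.15,2.75,0]' 0 20
python3 -m creep '[0,0,0,0,0,0,0,0,0,0,0,0,0,0,0,0,0,0,0,0,0,0,0,0,0,0,0,0,0,0,0,0,0,0,0,0]' 255 20
```

```text
time: 4.2
eef_pos: [0.5283, -0.2912, 0.0046]
tcp_rot: [-0.143, 0.99, -0.001, 0.001]
contact_force: [-0.3, 0.3, -0.2]
opening: 0.999
time: 4.95
eef_pos: [0.5271, -0.2911, 0.0028]
tcp_rot: [-0.143, 0.99, -0.0, 0.0]
contact_force: [-0.1, 0.1, 1.2]
opening: 0.155
```

```bash
python3 -m creep '[0,0,-1,0,0,0,-2.5,0,0,0,-4,0,0,0,-5.5,0,0,0,-6,0,0,0,-6,0,0,0,-6,0]' 255 40
python3 - <<'E'
from h import *
t=cv2.imread("pics/top0.png"); s=cv2.imread("pics/scene0.png")
c=(.343,.28)
v=[cv2.convertScaleAbs(ortho(n,im,c,.085,.09),alpha=al,beta=be) for n,im,al,be in(("top",t,1.5,-20),("scene",s,1.2,-20))]
cv2.imwrite("pics/o4.png",np.hstack(v))
for c in("scene","top"):
    im=imaging.read_camera(c); cv2.imwrite(f"pics/{c}2.png",im[:,:,::-1])
E
```

```text
time: 5.53
eef_pos: [0.5268, -0.2908, 0.1522]
tcp_rot: [-0.143, 0.99, -0.0, 0.0]
contact_force: [-0.5, 0.5, -1.3]
opening: 0.146
```

View pics/o4.png

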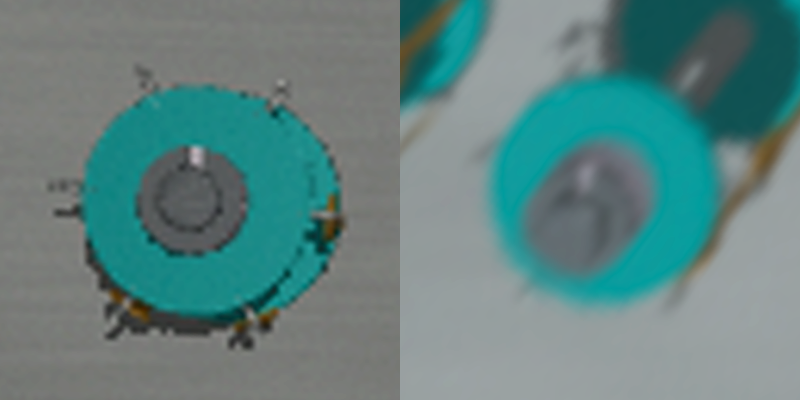

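View pics/scene2.png

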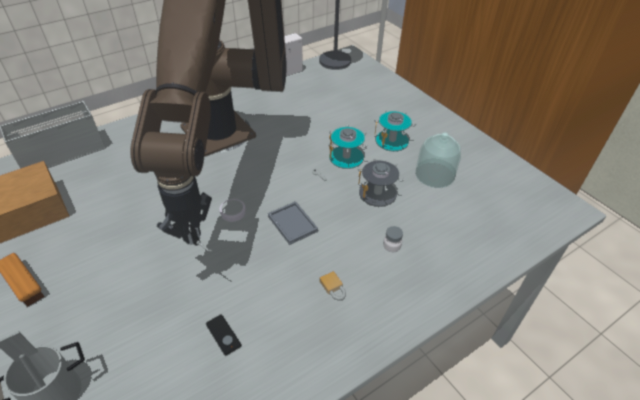

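```bash
python3 - <<'E'
from h import *
go((.395,.200,.115),122)
E
```

```text
t 5.63 pos [ 0.5255 -0.2897  0.1493] yaw -163.57 rows [-0.54 20.26  1.46] turn 14.89 n 12.181333986736167 10.395260575091385 F [-0.7 -0.  -2.2] op 0.15
```

```bash
python3 -m creep '[-0.54,20.3,1.0,15,-0.54,20.3,1.0,15,-0.54,20.3,1.0,15,-0.54,20.3,1.0,15,-0.54,20.3,1.0,15,-0.54,20.3,1.0,15,-0.54,20.3,1.0,15,-0.54,20.3,1.0,15,-0.54,20.3,1.0,15,-0.54,20.3,1.0,15,-0.54,20.3,1.0,15,-0.54,20.3,1.0,15,-0.54,20.3,1.0,15,-0.54,20.3,1.0,15,-0.54,20.3,1.0,15,-0.54,20.3,1.0,15]' 255 40
python3 - <<'E'
from h import *
go((.395,.200,.115),122)
for c in("scene","top"):
    im=imaging.read_camera(c); cv2.imwrite(f"pics/{c}3.png",im[:,:,::-1])
    go((.395,.200,.115),122)
t=cv2.imread("pics/top3.png"); s=cv2.imread("pics/scene3.png")
u,v=proj("top",(.395,.2,.1))[0].astype(int); a,b=proj("scene",(.395,.2,.1))[0].astype(int)
z=lambda im,u,v,r,f: cv2.resize(im[v-r:v+r,u-r:u+r],None,fx=f,fy=f,interpolation=cv2.INTER_CUBIC)
cv2.imwrite("pics/c4.png",np.hstack([z(t,u,v,50,8)[:,:400],z(s,a,b,50,8)])[:600,:800]);print(u,v,a,b)
cv2.imwrite("pics/c4.png",np.hstack([z(t,u,v,50,4),z(s,a,b,50,4)]))
E
```

```text
time: 6.97
eef_pos: [0.395, 0.1994, 0.1256]
tcp_rot: [0.489, 0.873, -0.002, -0.001]
contact_force: [-0.3, -0.6, -0.8]
opening: 0.15
t 6.97 pos [0.395  0.1994 0.1256] yaw 121.5 rows [0.02 0.01 0.42] turn -0.1 n 0.2536598642913851 0.0691857610165144 F [-0.3 -0.6 -0.8] op 0.15
t 7.02 pos [0.3957 0.1988 0.126 ] yaw 121.4 rows [0.05 0.   0.44] turn -0.12 n 0.2664263394533078 0.08334448081016657 F [-0.2 -0.3 -0.4] op 0.148
t 7.07 pos [0.3961 0.1985 0.1265] yaw 121.33 rows [ 0.07 -0.01  0.46] turn -0.13 n 0.2787107707063909 0.09288127360895768 F [ 0.9 -0.6 -0.8] op 0.151
263 249 335 149
```

View pics/c4.png

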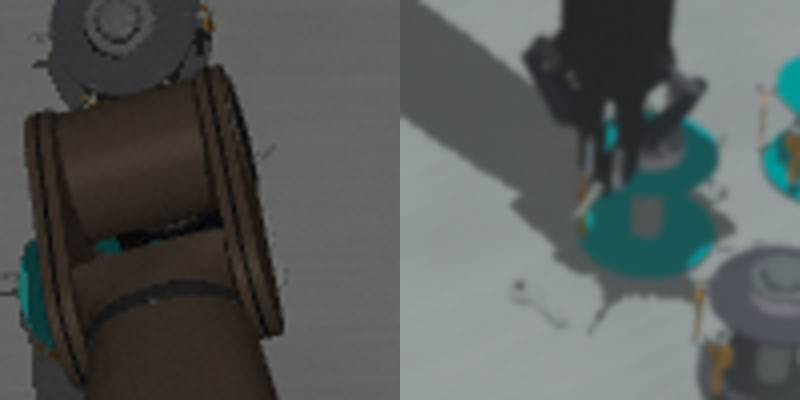

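```bash
python3 -m creep '[0,0,0.6,0,0,0,1.2,0,0,0,1.2,0,0,0,1.2,0]' 255 20
python3 -m creep '[0,0,0.12,0,0,0,0.12,0]';python3 -m creep '[0,0,0.12,0,0,0,0.12,0]';python3 -m creep '[0,0,0.12,0,0,0,0.12,0]'
```

```text
time: 7.4
eef_pos: [0.3961, 0.1983, 0.0967]
tcp_rot: [0.49, 0.872, -0.001, -0.001]
contact_force: [-0.1, 0.2, -0.3]
opening: 0.147
time: 7.57
eef_pos: [0.3971, 0.1992, 0.095]
tcp_rot: [0.49, 0.872, 0.0, 0.0]
contact_force: [0.5, 1.1, -0.6]
opening: 0.15
time: 7.73
eef_pos: [0.3965, 0.1996, 0.0917]
tcp_rot: [0.489, 0.872, 0.0, 0.0]
contact_force: [-0.7, 1.0, -1.5]
opening: 0.152
time: 7.9
eef_pos: [0.3962, 0.1997, 0.0883]
tcp_rot: [0.489, 0.872, -0.0, -0.0]
contact_force: [0.5, -0.5, -1.6]
opening: 0.153
```

```bash
for i in 1 2 3; do python3 -m creep '[0,0,0.1,0,0,0,0.1,0]'|grep -E "pos|force"; done
```

```text
eef_pos: [0.3961, 0.1997, 0.0857]
contact_force: [0.3, -0.4, -0.9]
eef_pos: [0.3966, 0.1997, 0.0841]
contact_force: [-0.9, -1.4, 3.8]
eef_pos: [0.3972, 0.1994, 0.0822]
contact_force: [-1.9, -2.9, 6.5]
```

```bash
for i in 1 2 3 4; do python3 -m creep '[0,0,0.08,0,0,0,0.15,0,0,0,0.15,0]'|grep -E "pos|force"; done
```

```text
eef_pos: [0.3979, 0.1992, 0.0789]
contact_force: [-1.5, -5.1, 7.5]
eef_pos: [0.3984, 0.199, 0.0753]
contact_force: [0.2, -4.4, 8.0]
eef_pos: [0.3987, 0.1989, 0.0716]
contact_force: [1.3, -6.0, 7.6]
eef_pos: [0.3988, 0.199, 0.0679]
contact_force: [2.1, -5.9, 7.6]
```

```bash
python3 -m creep '[0,0,0.1,0,0,0,0.2,0,0,0,0.2,0,0,0,0.2,0]'
python3 - <<'E'
from h import *
im=imaging.read_camera("scene"); cv2.imwrite(f"pics/scene4.png",im[:,:,::-1])
s=cv2.imread("pics/scene4.png")
a,b=proj("scene",(.395,.2,.08))[0].astype(int)
cv2.imwrite("pics/c5.png",cv2.resize(s[b-37:b+37,a-50:a+50],None,fx=8,fy=8,interpolation=cv2.INTER_CUBIC));print(a,b)
E
```

```text
time: 9.73
eef_pos: [0.3987, 0.1991, 0.0629]
tcp_rot: [0.489, 0.872, 0.0, 0.002]
contact_force: [0.9, -5.5, 7.0]
opening: 0.149
335 155
```

View pics/c5.png

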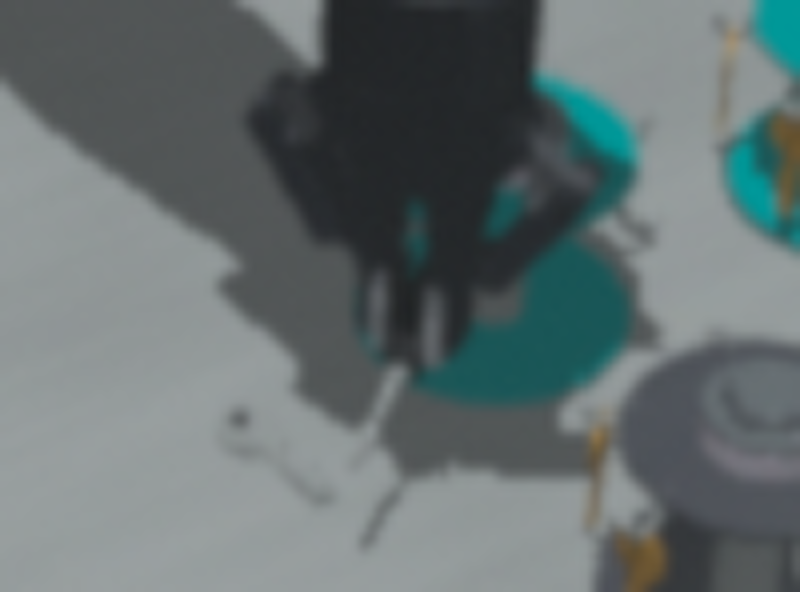

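```bash
python3 -m creep '[0,0,-1,0,0,0,-2.5,0,0,0,-4,0,0,0,-4.4,0,0,0,-4.4,0]' 255 120
cat > fit.py <<'E'
from h import *
from scipy.optimize import least_squares
def circ(n,im,c,z,r,b=5,az=None):
    g=cv2.GaussianBlur(cv2.cvtColor(im,cv2.COLOR_BGR2GRAY).astype(np.float32),(0,0),.7)
    c=np.array(c[:2],float)
    for it in range(4):
        th=np.radians(np.arange(0,360,3) if az is None else np.array(az)); rr=np.arange(r-b/1000,r+b/1000,.0002)
        X=c[0]+np.cos(th)[:,None]*rr; Y=c[1]+np.sin(th)[:,None]*rr
        uv=proj(n,np.c_[X.ravel(),Y.ravel(),np.full(X.size,z)]).astype(np.float32)
        I=cv2.remap(g,uv[:,0].reshape(X.shape),uv[:,1].reshape(X.shape),cv2.INTER_CUBIC)
        G=np.abs(np.gradient(I,axis=1)); k=G.argmax(1); w=G.max(1)
        e=rr[k]; ok=(w>np.median(w)*.4)&(k>1)&(k<len(rr)-2)
        P=np.c_[c[0]+np.cos(th)*e,c[1]+np.sin(th)*e][ok]
        s=least_squares(lambda p:np.hypot(P[:,0]-p[0],P[:,1]-p[1])-r,c,loss="soft_l1",f_scale=.0007); c=s.x
    res=np.abs(s.fun); return c,np.median(res),ok.sum()
if __name__=="__main__":
    t=cv2.imread("pics/top0.png"); s=cv2.imread("pics/scene0.png")
    for n,im in(("top",t),("scene",s)):
        for z,r in((.0845,.052),(.0985,.024),(.1005,.024)):
            print(n,z,r,circ(n,im,(.526,.259),z,r))
E
python3 fit.py
```

```text
time: 10.2
eef_pos: [0.399, 0.2004, 0.1751]
tcp_rot: [0.489, 0.872, 0.003, 0.003]
contact_force: [-0.1, -0.5, -0.6]
opening: 0.129
top 0.0845 0.052 (array([0.52659778, 0.26023119]), np.float64(0.0007142229930391514), np.int64(97))
top 0.0985 0.024 (array([0.52695613, 0.26011413]), np.float64(0.000573311816835221), np.int64(117))
top 0.1005 0.024 (array([0.52656712, 0.25972654]), np.float64(0.000537028585849161), np.int64(118))
scene 0.0845 0.052 (array([0.52783338, 0.25926763]), np.float64(0.0007577309696092799), np.int64(97))
scene 0.0985 0.024 (array([0.52783753, 0.25876604]), np.float64(0.0011673908502510405), np.int64(111))
scene 0.1005 0.024 (array([0.5295736 , 0.25712015]), np.float64(0.001263981358388299), np.int64(113))
```

```bash
python3 - <<'E'
from h import *
for n,f in(("top","top0"),("scene","scene0")):
    im=cv2.imread(f"pics/{f}.png").astype(int)
    for name,c in(("real",(.527,.2597)),):
        u0,v0=proj(n,(c[0]+.02,c[1]+.003,.096))[0].round().astype(int); print(u0,v0)
        for ch in (2,): print(im[v0-5:v0+6,u0-6:u0+7].sum(2)//3)
    for a in(0,5,10,15):
      print(a,[proj(n,(.527+r*np.cos(np.radians(a)),.2597+r*np.sin(np.radians(a)),.0955))[0].round(2).tolist() for r in(.016,.020,.024)])
E
```

```text
242 197
[[ 49  50  49  48  50  49  53  51  52  50  51  52  51]
 [ 50  50  49  50  51  51  50  50  50  48  51  49  50]
 [ 51  48  51  51  49  51  51  52  51  51  50  52  52]
 [ 51  48  50  49  53  50  51  58  54  53  52  52  53]
 [ 52  51  50  60  58 106 122  74  72  65  57  53  52]
 [ 52  63  72  73  72 124 124  74  72  74  71  67  50]
 [ 60  73  73  72  59  84  90  65  72  73  73  74  68]
 [ 73  72  71  61  62  67  69  63  67  69  73  72  74]
 [ 72  72  58  66  67  68  74  73  72  66  66  58  74]
 [ 71  57  61  66  68  70  72  72  72  72  61  48  71]
 [ 71  64  65  71  69  72  72  72  72  72  68  58  72]]
0 [[242.61, 198.2], [242.61, 196.83], [242.61, 195.46]]
5 [[242.12, 198.23], [242.0, 196.87], [241.88, 195.51]]
10 [[241.64, 198.31], [241.4, 196.97], [241.16, 195.63]]
15 [[241.16, 198.43], [240.81, 197.11], [240.45, 195.8]]
386 173
[[106 106 106 105 105 101  95  95 101  99  88  83  82]
 [104 106 105 100  99  97  91  95 103 100  89  84  83]
 [ 96 102  99  92  88  94  94 100 103  98  88  84  84]
 [ 92  94  92  89  91 103 108 105 101  93  86  84  84]
 [101 101 101 101 107 124 128 114 100  90  85  84  84]
 [101 102 102 101 103 113 122 118 104  90  85  84  85]
 [100 103 100  97  97 100 108 107  98  88  84  84  85]
 [112 114 109 104 105 103 103  99  92  86  84  84  84]
 [114 115 113 111 109 104 100  93  87  84  84  83  84]
 [107 106 107 105 103  96  90  86  84  83  85  84  85]
 [ 91  91  91  90  89  86  84  84  84  84  84  85  84]]
0 [[384.42, 172.25], [385.35, 173.06], [386.28, 173.88]]
5 [[384.8, 172.05], [385.82, 172.81], [386.85, 173.58]]
10 [[385.14, 171.83], [386.25, 172.54], [387.36, 173.25]]
15 [[385.46, 171.59], [386.64, 172.24], [387.83, 172.88]]
```

```bash
python3 - <<'E'
from h import *
go((.609,.2727,.16),9)
E
```

```text
t 10.2 pos [0.399  0.2004 0.1751] yaw 121.43 rows [-1.91  8.67  0.68] turn 22.49 n 5.338087442515843 15.703003935635932 F [-0.1 -0.5 -0.6] op 0.129
```

```bash
python3 -m creep '[-1.9,8.7,0.6,22.5,-1.9,8.7,0.6,22.5,-1.9,8.7,0.6,22.5,-1.9,8.7,0.6,22.5,-1.9,8.7,0.6,22.5,-1.9,8.7,0.6,22.5,-1.9,8.7,0.6,22.5,-1.9,8.7,0.6,22.5,-1.9,8.7,0.6,22.5,-1.9,8.7,0.6,22.5,-1.9,8.7,0.6,22.5,-1.9,8.7,0.6,22.5,-1.9,8.7,0.6,22.5,-1.9,8.7,0.6,22.5,-1.9,8.7,0.6,22.5,-1.9,8.7,0.6,22.5,-1.9,8.7,0.6,22.5,-1.9,8.7,0.6,22.5]'
cat > snap.py <<'E'
import sys
from h import *
k=sys.argv[1]; P=[float(x) for x in sys.argv[2:5]]; hw=int(sys.argv[5]) if len(sys.argv)>5 else 40
go(P)
o=[]
for c in("scene","top"):
    im=imaging.read_camera(c)[:,:,::-1]; cv2.imwrite(f"pics/{c}{k}.png",im)
    u,v=proj(c,P)[0].round().astype(int); print(c,"crop origin",u-hw,v-hw)
    o.append(cv2.resize(im[v-hw:v+hw,u-hw:u+hw],(400,400),interpolation=cv2.INTER_CUBIC))
cv2.imwrite(f"pics/k{k}.png",np.hstack(o))
E
python3 snap.py 5 .58 .27 .13
```

```text
time: 11.7
eef_pos: [0.6056, 0.2723, 0.1533]
tcp_rot: [0.997, 0.079, -0.002, 0.0]
contact_force: [-0.4, -0.2, -1.0]
opening: 0.122
t 11.7 pos [0.6056 0.2723 0.1533] yaw 9.07 rows [-1.02 -0.07  0.94] turn 0 n 0.8316016938750319 0.0 F [-0.4 -0.2 -1. ] op 0.122
scene crop origin 358 129
top crop origin 197 143
```

View pics/k5.png

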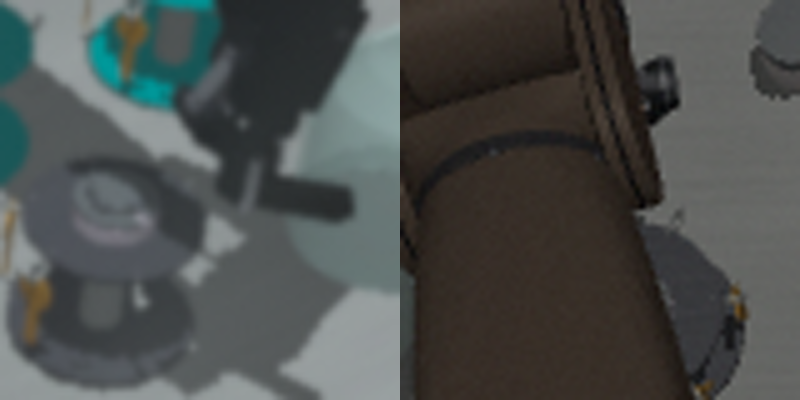

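```bash
cat >> h.py <<'E'
def pickpts(tilt,tcp=None,off=.0052,yaw=None,gx=.020):
    # tool x = -pick x ; pick x heading = yaw+180
    s=ctrl.get_state(); M=R.from_quat(s["tcp_rot"]).as_matrix(); tcp=s["eef_pos"] if tcp is None else tcp
    f=-M[:,0]; f=f/np.linalg.norm(f); z=np.array([0,0,1.]); a=np.radians(tilt)
    px=f*np.cos(a)-z*np.sin(a); pz=f*np.sin(a)+z*np.cos(a); g=tcp+z*off
    L=dict(tail_bot=(-.04,0),tail_top=(-.04,.016),front=(.04,.008),shank=(.074,.008),tip=(.0843,.0143))
    return {k:g+px*(x-gx)+pz*(zz-.008) for k,(x,zz) in L.items()}
E
python3 - <<'E'
from h import *
for a in(0,20,30,40):
    print(a,{k:((proj("scene",p)[0]-[358,129])*5).round().tolist() for k,p in pickpts(a).items()})
E
python3 -c "
import cv2
s=cv2.imread('pics/scene5.png');cv2.imwrite('pics/k5b.png',cv2.resize(s[150:185,378:438],None,fx=13,fy=13,interpolation=cv2.INTER_CUBIC))"
```

```text
0 {'tail_bot': [332.0, 252.0], 'tail_top': [337.0, 229.0], 'front': [213.0, 164.0], 'shank': [164.0, 133.0], 'tip': [150.0, 115.0]}
20 {'tail_bot': [338.0, 221.0], 'tail_top': [334.0, 193.0], 'front': [213.0, 175.0], 'shank': [164.0, 163.0], 'tip': [148.0, 149.0]}
30 {'tail_bot': [336.0, 202.0], 'tail_top': [328.0, 174.0], 'front': [214.0, 181.0], 'shank': [168.0, 178.0], 'tip': [151.0, 167.0]}
40 {'tail_bot': [332.0, 184.0], 'tail_top': [320.0, 155.0], 'front': [216.0, 187.0], 'shank': [174.0, 194.0], 'tip': [156.0, 186.0]}
```

View pics/k5b.png

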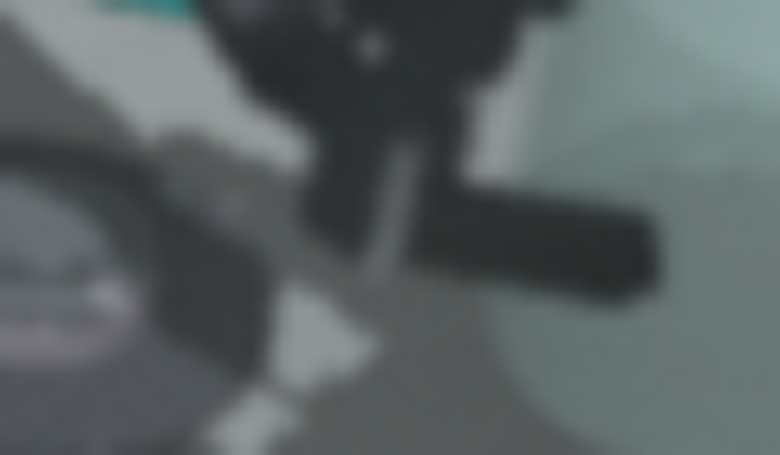

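```bash
cat > ov.py <<'E'
from h import *
def box(tilt,tcp,yaw,off=.0052,gx=.02):
    y=np.radians(yaw); f=-np.array([np.cos(y),np.sin(y),0]); l=np.array([-f[1],f[0],0]); z=np.array([0,0,1.]); a=np.radians(tilt)
    px=f*np.cos(a)-z*np.sin(a); pz=f*np.sin(a)+z*np.cos(a); g=np.array(tcp)+z*off
    q=lambda x,w,h:g+px*(x-gx)+l*w+pz*(h-.008)
    H=[q(x,w,h) for x in(-.04,.04) for w in(-.007,.007) for h in(0,.016)]
    S=[q(.04,0,.008),q(.074,0,.008),q(.0843,0,.0143)]
    return np.array(H),np.array(S)
def overlay(f,out,x0,y0,w,h,k,items,cam_="scene"):
    im=cv2.resize(cv2.imread(f)[y0:y0+h,x0:x0+w],None,fx=k,fy=k,interpolation=cv2.INTER_CUBIC)
    for (H,S),col in items:
        p=((proj(cam_,H)-[x0,y0]+.5)*k).astype(np.int32); cv2.polylines(im,[cv2.convexHull(p)],1,col,1)
        p=((proj(cam_,S)-[x0,y0]+.5)*k).astype(np.int32); cv2.polylines(im,[p],0,col,1)
    cv2.imwrite(out,im)
E
python3 - <<'E'
from ov import *
tcp=(.6056,.2723,.1533)
overlay("pics/scene5.png","pics/k5c.png",378,145,60,42,13,[(box(20,tcp,9),(0,0,255)),(box(25,tcp,9),(0,255,0)),(box(30,tcp,9),(255,0,0))])
E
```

```text
(no output)
```

View pics/k5c.png

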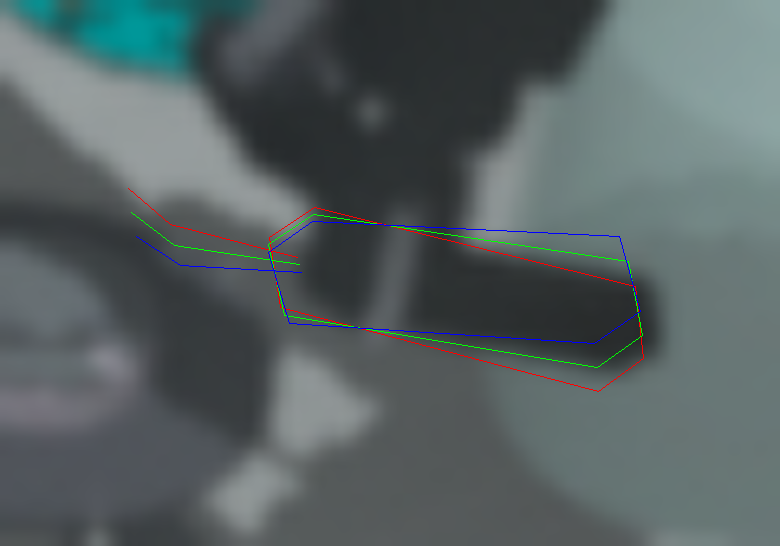

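```bash
python3 - <<'E'
from h import *
go((.3985,.1992,.16),121.5)
E
```

```text
t 11.8 pos [0.6061 0.2724 0.1544] yaw 9.03 rows [-8.66  1.59 -0.2 ] turn -22.49 n 5.279846948596477 15.707411059849518 F [-0.1 -0.1 -0.3] op 0.122
```

```bash
python3 -m creep '[0,0,-0.6,-1.4,-8.66,1.6,-0.6,-22.5,-8.66,1.6,-0.6,-22.5,-8.66,1.6,-0.6,-22.5,-8.66,1.6,-0.6,-22.5,-8.66,1.6,-0.6,-22.5,-8.66,1.6,-0.6,-22.5,-8.66,1.6,-0.6,-22.5,-8.66,1.6,-0.6,-22.5,-8.66,1.6,-0.6,-22.5,-8.66,1.6,-0.6,-22.5,-8.66,1.6,-0.6,-22.5,-8.66,1.6,-0.6,-22.5,-8.66,1.6,-0.6,-22.5,-8.66,1.6,-0.6,-22.5,-8.66,1.6,-0.6,-22.5,-8.66,1.6,-0.6,-22.5,-8.66,1.6,-0.6,-22.5]'
python3 - <<'E'
from h import *
go((.3985,.1992,.068),121.5)
E
```

```text
time: 13.3
eef_pos: [0.399, 0.1994, 0.1709]
tcp_rot: [0.49, 0.872, -0.0, -0.0]
contact_force: [-0.5, -0.2, -1.1]
opening: 0.128
t 13.3 pos [0.399  0.1994 0.1709] yaw 121.34 rows [ 0.   -0.02  4.12] turn -0.03 n 2.468632843181146 0.022544380969056123 F [-0.5 -0.2 -1.1] op 0.128
```

```bash
python3 -m creep '[0,0,1.5,0,0,0,3,0,0,0,3.9,0,0,0,4.1,0,0,0,4.1,0]' 255 20
for i in 1 2 3 4; do python3 -m creep '[0,0,0.06,0,0,0,0.12,0,0,0,0.12,0]'|grep -E "pos|force"; done
```

```text
time: 13.72
eef_pos: [0.3977, 0.1991, 0.067]
tcp_rot: [0.49, 0.872, -0.001, -0.002]
contact_force: [-0.3, 0.6, 0.1]
opening: 0.126
eef_pos: [0.4005, 0.1998, 0.0672]
contact_force: [-0.8, -0.2, -0.8]
eef_pos: [0.4, 0.1998, 0.0636]
contact_force: [-0.7, 0.3, 2.6]
eef_pos: [0.4007, 0.2, 0.0622]
contact_force: [-2.5, -1.4, 13.1]
eef_pos: [0.402, 0.2003, 0.0609]
contact_force: [-4.7, -2.1, 20.6]
```

```bash
python3 -m creep '[0,0,0,0,0,0,0,0]' 255 20; python3 -m creep '[0,0,0.04,0,0,0,0.08,0]'
```

```text
time: 14.88
eef_pos: [0.4021, 0.2003, 0.061]
tcp_rot: [0.489, 0.872, 0.002, 0.002]
contact_force: [-3.9, -2.4, 21.0]
opening: 0.128
time: 15.05
eef_pos: [0.403, 0.2006, 0.0593]
tcp_rot: [0.489, 0.872, 0.003, 0.002]
contact_force: [2.2, 0.8, 16.3]
opening: 0.126
```

```bash
python3 -m creep '[0,0,0.06,0,0,0,0.12,0,0,0,0.12,0]'; python3 - <<'E'
from h import *
go((.609,.2727,.16),9)
E
```

```text
time: 15.3
eef_pos: [0.4052, 0.2011, 0.0567]
tcp_rot: [0.49, 0.872, 0.005, 0.005]
contact_force: [4.3, -0.2, 14.9]
opening: 0.123
t 15.3 pos [0.4052 0.2011 0.0567] yaw 121.32 rows [-1.8   8.51 -4.01] turn 22.46 n 5.741883226155041 15.686617646403976 F [ 4.3 -0.2 14.9] op 0.123
```

```bash
python3 -m creep '[0,0,-1.5,0,0,0,-3,0,0,0,-4.2,0,-1.6,8.5,-4.4,22.5,-1.6,8.5,-4.4,22.5,-1.6,8.5,-4.4,22.5,-1.6,8.5,-4.4,22.5,-1.6,8.5,-4.4,22.5,-1.6,8.5,-4.4,22.5,-1.6,8.5,-4.4,22.5,-1.6,8.5,-4.4,22.5,-1.6,8.5,-4.4,22.5,-1.6,8.5,-4.4,22.5,-1.6,8.5,-4.4,22.5,-1.6,8.5,-4.4,22.5,-1.6,8.5,-4.4,22.5,-1.6,8.5,-4.4,22.5,-1.6,8.5,-4.4,22.5,-1.6,8.5,-4.4,22.5,-1.6,8.5,-4.4,22.5]' 255 120
python3 -m creep '[0,0,0,0,0,0,0,0]'
cat > look.py <<'E'
import sys
from ov import *
k=sys.argv[1]; tl=[float(a) for a in sys.argv[2].split(",")]; off=float(sys.argv[3]) if len(sys.argv)>3 else .0052; gx=float(sys.argv[4]) if len(sys.argv)>4 else .02
s=ctrl.get_state(); M=R.from_quat(s["tcp_rot"]).as_matrix(); yaw=np.degrees(np.arctan2(M[1,0],M[0,0])); tcp=s["eef_pos"]; go(tcp)
im=imaging.read_camera("scene"); f=f"pics/scene{k}.png"; cv2.imwrite(f,im[:,:,::-1])
u,v=proj("scene",tcp+[-.03,0,-.01])[0].astype(int)
overlay(f,f"pics/k{k}.png",u-30,v-21,60,42,13,[(box(a,tcp,yaw,off,gx),c) for a,c in zip(tl,((0,0,255),(0,255,0),(255,0,0)))])
print("origin",u-30,v-21)
E
python3 look.py 6 25,30,35
```

```text
time: 16.97
eef_pos: [0.6009, 0.276, 0.1609]
tcp_rot: [0.997, 0.077, -0.001, 0.0]
contact_force: [1.3, -0.2, -0.7]
opening: 0.121
time: 17.13
eef_pos: [0.6011, 0.276, 0.1612]
tcp_rot: [0.997, 0.079, -0.0, 0.0]
contact_force: [-0.1, -0.0, -0.6]
opening: 0.129
t 17.13 pos [0.6011 0.276  0.1612] yaw 9.05 rows [0. 0. 0.] turn 0 n 0.0 0.0 F [-0.1 -0.  -0.6] op 0.129
origin 368 139
```

View pics/k6.png

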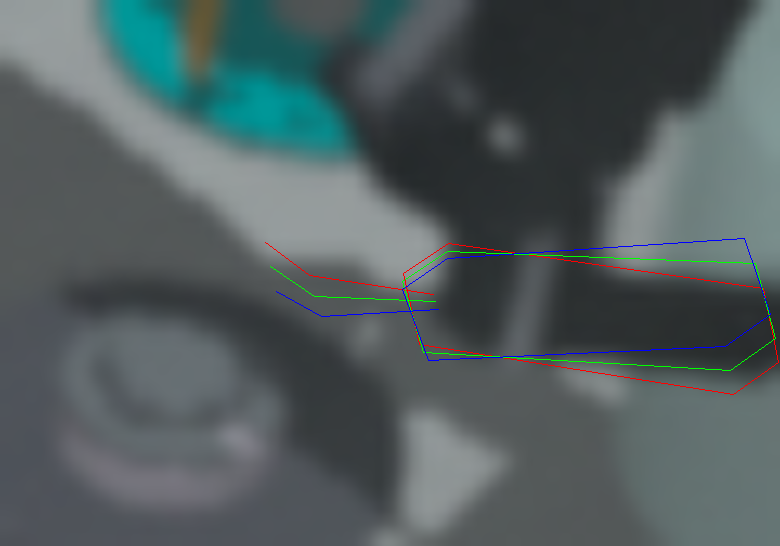

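```bash
python3 - <<'E'
from h import *
go((.6127,.2733,.1255),9)
E
```

```text
t 17.18 pos [0.6011 0.276  0.1613] yaw 9.03 rows [0.44 0.18 1.43] turn 0.01 n 0.9043996167340728 0.0036748611614442063 F [ 0.7  0.2 -0.6] op 0.125
```

```bash
python3 -m creep '[0.44,0.18,0.7,0,0.44,0.18,1.2,0,0.44,0.18,1.4,0,0.44,0.18,1.4,0]'
python3 look.py 7 30; python3 snap.py 7b .555 .265 .1 30
```

```text
time: 17.52
eef_pos: [0.6108, 0.2729, 0.1235]
tcp_rot: [0.997, 0.078, -0.003, 0.0]
contact_force: [-0.6, 0.1, -1.5]
opening: 0.128
t 17.52 pos [0.6108 0.2729 0.1235] yaw 8.95 rows [0. 0. 0.] turn 0 n 0.0 0.0 F [-0.6  0.1 -1.5] op 0.128
origin 367 152
t 17.57 pos [0.6116 0.2731 0.1249] yaw 8.95 rows [-2.28 -0.03  1.  ] turn 0 n 1.4946139433526937 0.0 F [ 0.4 -0.7 -0.1] op 0.129
scene crop origin 359 143
top crop origin 211 164
```

View pics/k7.png

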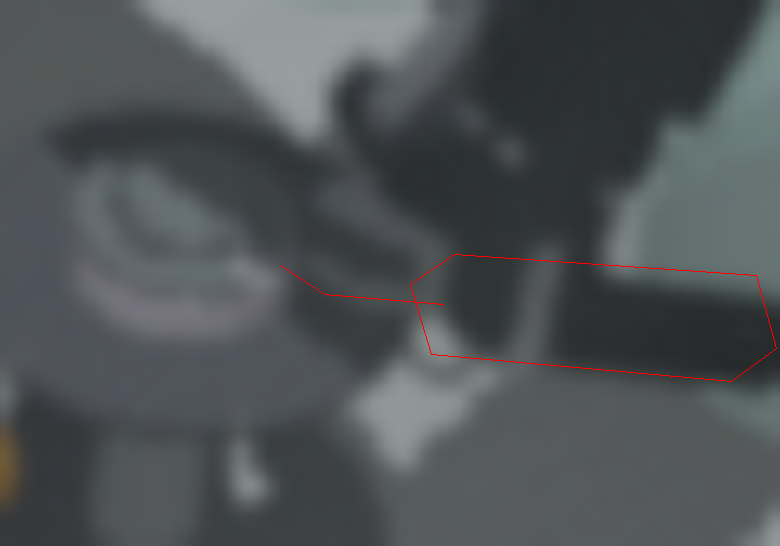

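View pics/k7b.png

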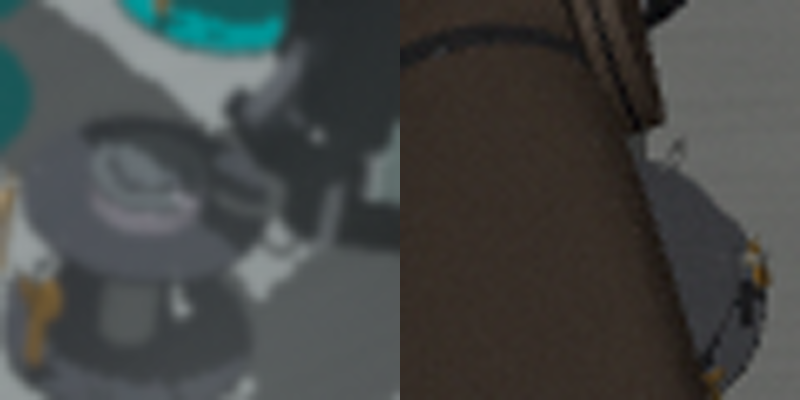

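```bash
cat > zz.py <<'E'
import sys,cv2,numpy as np
f,x,y,w,h,o=sys.argv[1],*map(int,sys.argv[2:6]),sys.argv[6]
im=cv2.imread(f)[y:y+h,x:x+w].astype(float); lo,hi=np.percentile(im,1),np.percentile(im,99.5)
im=np.clip((im-lo)/(hi-lo)*255,0,255).astype(np.uint8); k=min(800//w,600//h)
im=cv2.resize(im,None,fx=k,fy=k,interpolation=cv2.INTER_CUBIC); print("scale",k); cv2.imwrite(o,im)
E
python3 zz.py pics/scene7.png 370 158 36 27 pics/z7.png
```

```text
scale 22
```

View pics/z7.png

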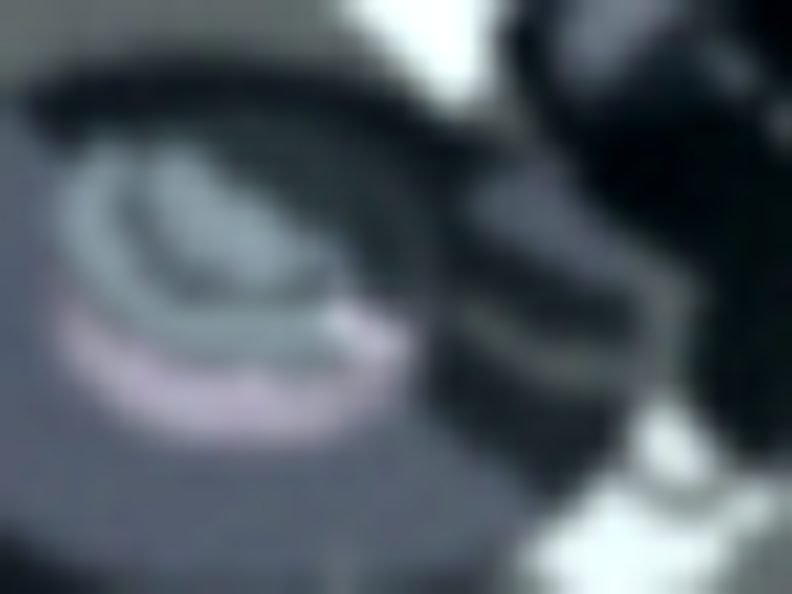

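```bash
python3 zz.py pics/scene7.png 388 158 52 39 pics/z7b.png
```

```text
scale 15
```

View pics/z7b.png

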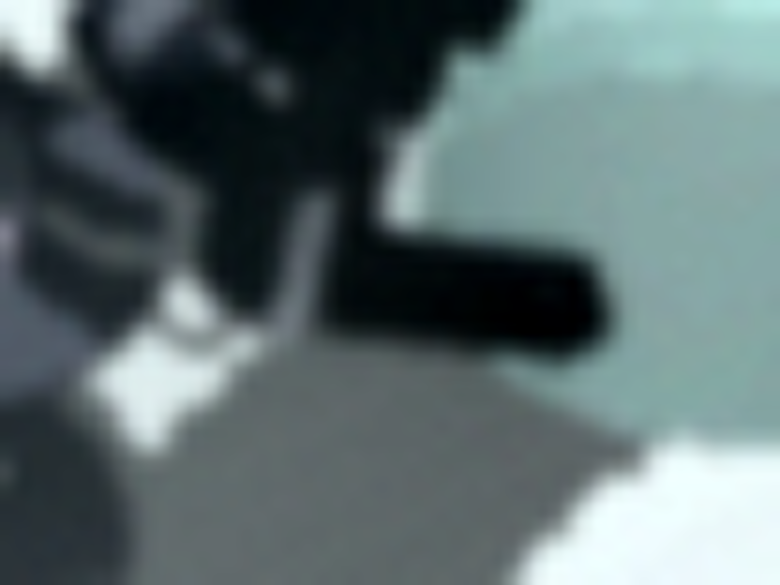

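```bash
python3 - <<'E'
from ov import *
tcp=(.6112,.2730,.1245)
B=box(27,tcp,9,.0052,.027)
overlay("pics/scene7.png","pics/k7c.png",370,155,60,42,13,[(B,(0,0,255)),(box(27,tcp,9,.0052,.024),(0,255,0))])
print(B[1])
E
```

```text
[[0.59975952 0.27118801 0.12379812]
 [0.56983827 0.26644895 0.10836245]
 [0.55794897 0.26456586 0.10929969]]
```

View pics/k7c.png

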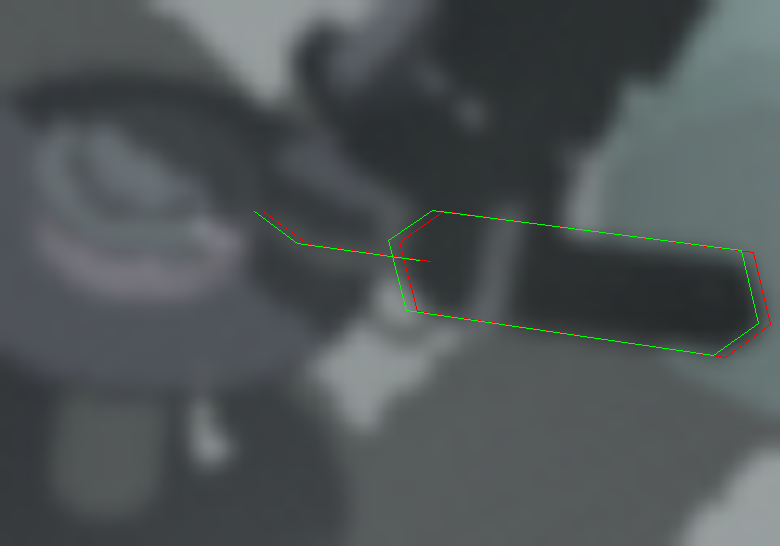

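```bash
cat >> h.py <<'E'
def rayplane(n,uv,p0,yaw):
    K,o,q=cam(n); d=R.from_quat(q).as_matrix()@np.linalg.inv(K)@np.r_[uv,1]
    y=np.radians(yaw); nn=np.array([-np.sin(y),np.cos(y),0]); t=nn@(np.array(p0)-o)/(nn@d); return o+t*d
E
python3 - <<'E'
from h import *
for nm,uv in(("tip",(390.6,171.4)),("kink",(394.3,174.0)),("tip-",(390.1,171.0))):
    p=rayplane("scene",uv,(.6112,.2730,.1245),9); y=np.radians(9); d=p-[.6112,.2730,.1245]
    print(nm,p.round(4),"along",round(d[0]*np.cos(y)+d[1]*np.sin(y),4),"dz",d[2].round(4))
E
```

```text
tip [0.5605 0.265  0.1091] along -0.0513 dz -0.0154
kink [0.5737 0.2671 0.1085] along -0.038 dz -0.016
tip- [0.5587 0.2647 0.1093] along -0.0531 dz -0.0152
```

```bash
python3 -m creep '[-0.23,0.24,0,0,-0.46,0.24,0.1,0,-0.46,0.24,0.2,0,-0.46,0.24,0.2,0,-0.46,0.24,0.2,0]'
python3 -m creep '[0,0,0.04,0,0,0,0.04,0]'|grep -E "pos|force";python3 -m creep '[0,0,0.04,0,0,0,0.04,0]'|grep -E "pos|force";python3 look.py 8 27 .0052 .0265; python3 zz.py pics/scene8.png 370 158 36 27 pics/z8.png
```

```text
time: 18.08
eef_pos: [0.6021, 0.2656, 0.1215]
tcp_rot: [0.997, 0.078, -0.0, 0.0]
contact_force: [-0.5, -0.2, 0.1]
opening: 0.122
eef_pos: [0.6025, 0.2657, 0.1206]
contact_force: [0.2, -1.3, -0.4]
eef_pos: [0.6024, 0.2657, 0.1193]
contact_force: [0.1, 0.6, -1.0]
t 18.42 pos [0.6024 0.2657 0.1193] yaw 8.94 rows [0. 0. 0.] turn 0 n 0.0 0.0 F [ 0.1  0.6 -1. ] op 0.128
origin 363 152
scale 22
```

View pics/z8.png

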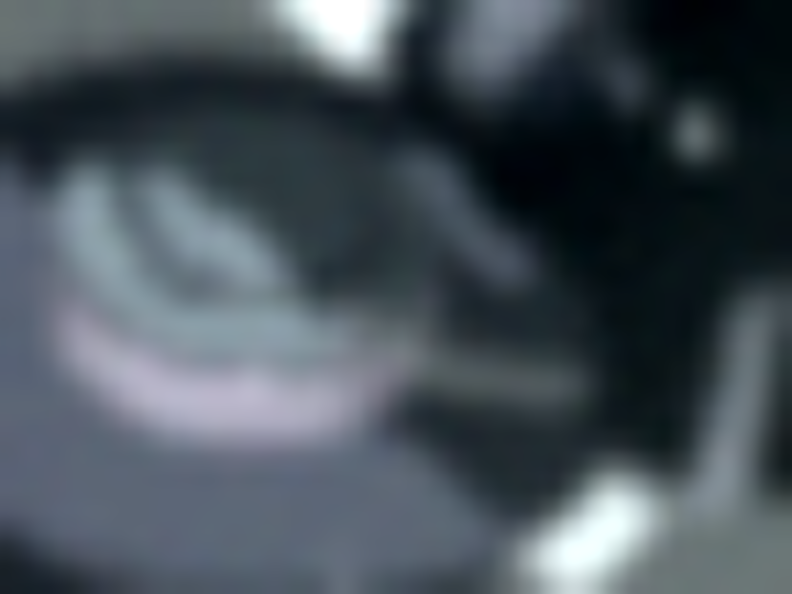

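```bash
for i in 1 2 3 4 5; do python3 -m creep '[0,0,0.03,0,0,0,0.03,0]'|grep -E "pos|force"|tr '\n' ' ';echo; done
```

```text
eef_pos: [0.6023, 0.2657, 0.1186] contact_force: [0.1, -0.8, -0.6] 
eef_pos: [0.6023, 0.2656, 0.1179] contact_force: [0.5, 0.5, -1.7] 
eef_pos: [0.6023, 0.2656, 0.1171] contact_force: [-0.1, 0.1, -0.3] 
eef_pos: [0.6023, 0.2656, 0.1164] contact_force: [-1.0, -0.9, -0.7] 
eef_pos: [0.6023, 0.2656, 0.1157] contact_force: [-0.3, -0.8, -1.1]
```

```bash
for i in 1 2 3 4; do python3 -m creep '[0,0,0.03,0,0,0,0.03,0]'|grep -E "pos|force"|tr '\n' ' ';echo; done
```

```text
eef_pos: [0.6023, 0.2656, 0.1149] contact_force: [-1.4, -0.7, -0.9] 
eef_pos: [0.6023, 0.2656, 0.1142] contact_force: [0.1, -0.3, -1.3] 
eef_pos: [0.6025, 0.2657, 0.1135] contact_force: [0.6, 0.0, -0.9] 
eef_pos: [0.6025, 0.2656, 0.1128] contact_force: [-0.9, 0.2, -0.0]
```

```bash
python3 -m creep '[0,0,-0.16,0,-0.1,0,-0.16,0,-0.1,0,-0.16,0]'|grep -E "pos|force"|tr '\n' ' '; for i in 1 2 3; do python3 -m creep '[0,0,0.03,0,0,0,0.06,0,0,0,0.06,0]'|grep -E "pos|force"|tr '\n' ' ';echo; done
```

```text
eef_pos: [0.5997, 0.2653, 0.1172] contact_force: [-0.4, 0.0, -0.7] eef_pos: [0.6, 0.2654, 0.1159] contact_force: [-0.0, -0.4, 1.5] 
eef_pos: [0.6003, 0.2654, 0.1149] contact_force: [-1.3, 0.2, 4.7] 
eef_pos: [0.6008, 0.2655, 0.1132] contact_force: [1.1, 0.6, 4.9]
```

```bash
python3 -m creep '[0,0,-0.1,0,0,0,-0.2,0,0,0,-0.2,0]'; python3 look.py 9 27 .0052 .0265; python3 zz.py pics/scene9.png 370 158 60 40 pics/z9.png
```

```text
time: 21.22
eef_pos: [0.5994, 0.2651, 0.1169]
tcp_rot: [0.997, 0.078, -0.001, 0.0]
contact_force: [-0.2, -0.3, -0.7]
opening: 0.123
t 21.22 pos [0.5994 0.2651 0.1169] yaw 8.93 rows [0. 0. 0.] turn 0 n 0.0 0.0 F [-0.2 -0.3 -0.7] op 0.123
origin 362 152
scale 13
```

View pics/z9.png

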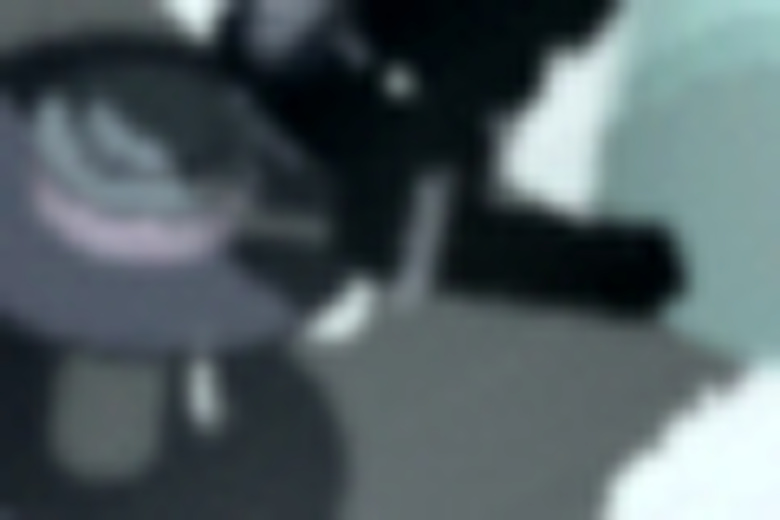

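View pics/k9.png

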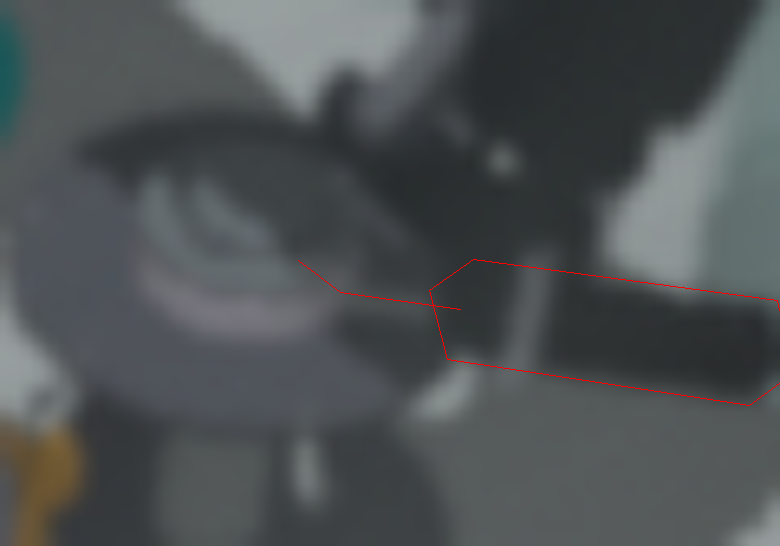

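```bash
python3 -m creep '[0,-0.24,0,0,0,-0.24,0,0,0,-0.24,0,0]'|grep -E "pos|force"|tr '\n' ' '; for i in 1 2 3 4 ; do python3 -m creep '[0,0,0.02,0,0,0,0.04,0]'|grep -E "pos|force"|tr '\n' ' ';echo; done
```

```text
eef_pos: [0.5983, 0.2715, 0.1167] contact_force: [0.6, -0.7, -0.3] eef_pos: [0.5987, 0.2713, 0.1162] contact_force: [0.0, 0.7, 1.7] 
eef_pos: [0.599, 0.2713, 0.1156] contact_force: [-1.5, -0.3, 2.4] 
eef_pos: [0.5992, 0.2708, 0.1142] contact_force: [0.7, -1.9, -1.1] 
eef_pos: [0.5994, 0.2708, 0.1137] contact_force: [0.2, -1.8, 2.5]
```

```bash
python3 -m creep '[0,0.04,-0.02,0,0,0.04,-0.02,0]'|grep -E "pos|force"|tr '\n' ' ';python3 -m creep '[0,0.03,0,0,0,0.03,0,0]'|grep -E "pos|force"|tr '\n' ' ';python3 -m creep '[0,0.03,0,0,0,0.03,0,0]'|grep -E "pos|force"|tr '\n' ' '; python3 look.py 10 27 .0052 .029; python3 zz.py pics/scene10.png 370 158 60 40 pics/z10.png
```

```text
eef_pos: [0.5993, 0.2703, 0.114] contact_force: [1.1, -0.5, 0.6] eef_pos: [0.5993, 0.2697, 0.114] contact_force: [0.2, 0.8, 0.1] eef_pos: [0.5994, 0.2688, 0.1139] contact_force: [0.3, -0.1, 1.1] t 22.68 pos [0.5994 0.2688 0.1139] yaw 8.92 rows [0. 0. 0.] turn 0 n 0.0 0.0 F [ 0.3 -0.1  1.1] op 0.129
origin 363 153
scale 13
```

View pics/z10.png

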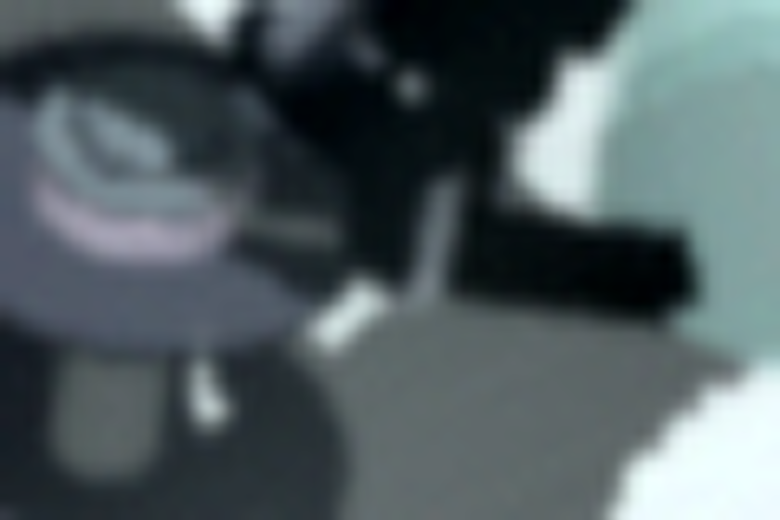

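```bash
for i in 1 2 3; do python3 -m creep '[0,0.03,0,0,0,0.03,0,0]'|grep -E "pos|force"|tr '\n' ' ';echo;done
```

```text
eef_pos: [0.5995, 0.268, 0.1139] contact_force: [0.2, 1.1, 1.6] 
eef_pos: [0.5996, 0.2672, 0.1138] contact_force: [-0.4, 0.3, 0.9] 
eef_pos: [0.5997, 0.2668, 0.1139] contact_force: [-0.3, 1.4, 1.7]
```

```bash
for i in 1 2; do python3 -m creep '[0,0.03,0,0,0,0.03,0,0]'|grep -E "pos|force"|tr '\n' ' ';echo;done
```

```text
eef_pos: [0.5997, 0.2664, 0.1139] contact_force: [0.6, 3.8, 1.2] 
eef_pos: [0.5998, 0.2659, 0.1139] contact_force: [-1.4, 5.3, 1.6]
```

```bash
python3 -m creep '[0,-0.15,-0.01,0,0,-0.15,-0.01,0,0,-0.15,-0.01,0]'|grep -E "pos|force"|tr '\n' ' ';echo; for i in 1 2 3 4; do python3 -m creep '[-0.03,0,0,0,-0.05,0,0,0]'|grep -E "pos|force"|tr '\n' ' ';echo;done
```

```text
eef_pos: [0.5994, 0.2682, 0.114] contact_force: [-0.2, 1.0, 0.4] 
eef_pos: [0.5984, 0.268, 0.1141] contact_force: [0.3, 0.0, 1.4] 
eef_pos: [0.597, 0.268, 0.1141] contact_force: [0.8, -0.4, 1.3] 
eef_pos: [0.5957, 0.2681, 0.1141] contact_force: [0.9, -0.0, 1.1] 
eef_pos: [0.5944, 0.2679, 0.1141] contact_force: [0.9, 0.8, 0.9]
```

```bash
for i in 1 2 3; do python3 -m creep '[-0.02,0,0,0,-0.04,0,0,0]'|grep -E "pos|force"|tr '\n' ' ';echo;done
```

```text
eef_pos: [0.5935, 0.2678, 0.1142] contact_force: [1.0, 0.2, 1.2] 
eef_pos: [0.5925, 0.2677, 0.1142] contact_force: [0.9, 0.8, 1.4] 
eef_pos: [0.5916, 0.2675, 0.1142] contact_force: [1.1, 0.3, 2.2]
```

```bash
for i in 1 2; do python3 -m creep '[-0.02,0,0,0,-0.04,0,0,0]'|grep -E "pos|force"|tr '\n' ' ';echo;done
```

```text
eef_pos: [0.5912, 0.2674, 0.1145] contact_force: [2.9, 0.7, 1.0] 
eef_pos: [0.5908, 0.2673, 0.1147] contact_force: [5.3, 0.5, 1.0]
```

```bash
python3 -m creep '[0.06,0,0,0,0.06,0,0,0]'|grep -E "pos|force"|tr '\n' ' ';echo; for i in 1 2 3 4; do python3 -m creep '[0,0,-0.02,0,0,0,-0.03,0]'|grep -E "pos|force"|tr '\n' ' ';echo;done
```

```text
eef_pos: [0.5911, 0.2674, 0.1142] contact_force: [3.1, 0.2, 1.3] 
eef_pos: [0.591, 0.2674, 0.1145] contact_force: [2.9, 0.3, -1.8] 
eef_pos: [0.5909, 0.2672, 0.115] contact_force: [3.3, 0.2, -1.5] 
eef_pos: [0.5909, 0.2673, 0.116] contact_force: [4.2, 0.2, -1.9] 
eef_pos: [0.5909, 0.2673, 0.1167] contact_force: [4.5, 0.4, -3.0]
```

```bash
python3 -m creep '[0.04,0,0,0,0.04,0,0,0]'|grep -E "pos|force"|tr '\n' ' ';echo;  python3 look.py 11 27 .0052 .0295; python3 zz.py pics/scene11.png 370 155 36 27 pics/z11.png
```

```text
eef_pos: [0.5912, 0.2675, 0.1165] contact_force: [2.3, 0.3, -2.0] 
t 26.32 pos [0.5912 0.2675 0.1165] yaw 8.93 rows [0. 0. 0.] turn 0 n 0.0 0.0 F [ 2.3  0.3 -2. ] op 0.128
origin 361 150
scale 22
```

View pics/z11.png

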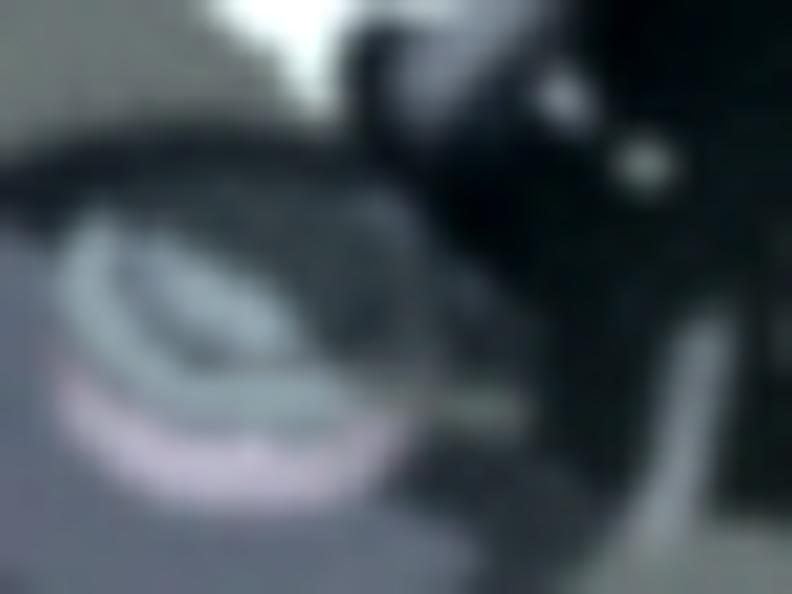

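View pics/k11.png

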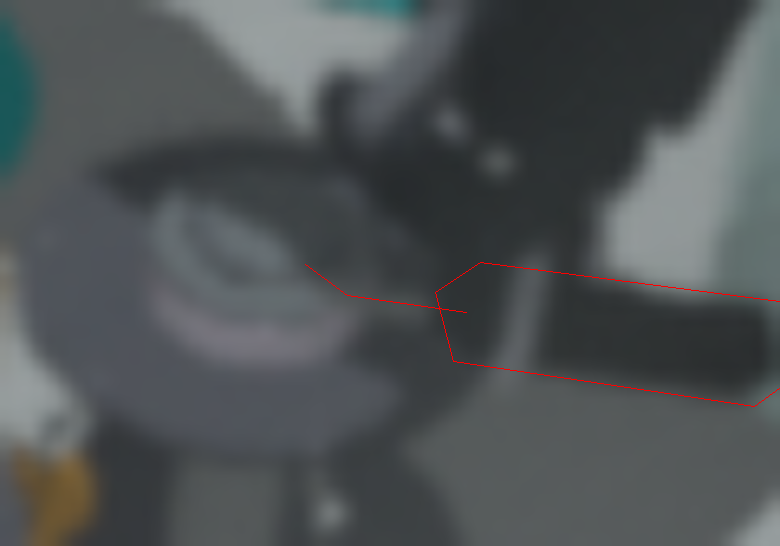

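```bash
for i in 1 2 3 4; do python3 -m creep '[0,0,-0.02,0,0,0,-0.03,0]'|grep -E "pos|force"|tr '\n' ' ';echo;done
```

```text
eef_pos: [0.5912, 0.2676, 0.1171] contact_force: [2.4, 0.9, -4.6] 
eef_pos: [0.5912, 0.2676, 0.1177] contact_force: [1.2, 0.1, -6.1] 
eef_pos: [0.5914, 0.2675, 0.1189] contact_force: [0.8, 0.4, -4.7] 
eef_pos: [0.592, 0.2676, 0.1201] contact_force: [2.8, 0.3, -2.4]
```

```bash
python3 -m creep '[0.02,0,-0.03,0,0.02,0,-0.06,0,0.02,0,-0.06,0]'|grep -E "pos|force"|tr '\n' ' ';echo;  python3 look.py 12 27 .0052 .0295; python3 zz.py pics/scene12.png 370 155 36 27 pics/z12.png
```

```text
eef_pos: [0.5928, 0.2677, 0.1227] contact_force: [0.5, -0.4, -0.0] 
t 27.28 pos [0.5928 0.2677 0.1227] yaw 8.93 rows [0. 0. 0.] turn 0 n 0.0 0.0 F [ 0.5 -0.4 -0. ] op 0.124
origin 362 149
scale 22
```

View pics/z12.png

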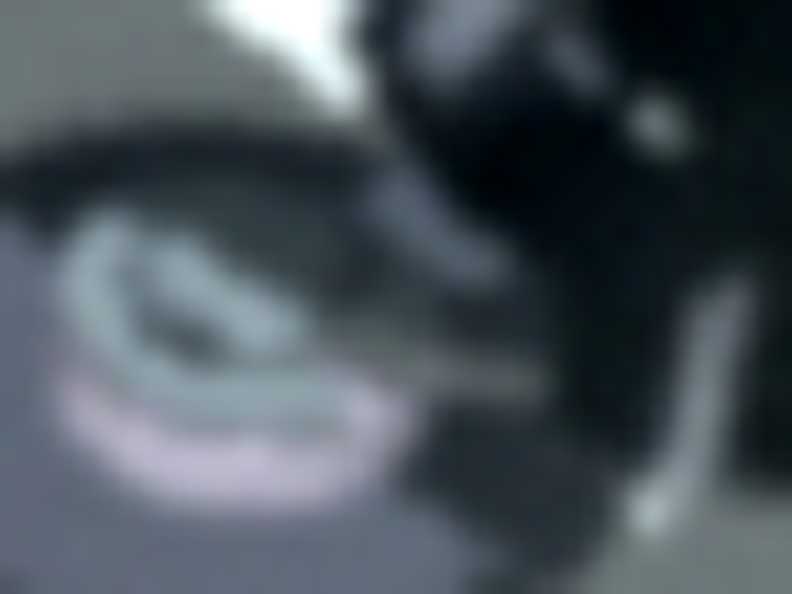

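```bash
python3 -m creep '[0,0,-0.04,0,0,0,-0.08,0,0,0,-0.08,0]'|grep -E "pos|force"|tr '\n' ' ';echo;  python3 look.py 13 27 .0052 .0295; python3 zz.py pics/scene13.png 370 155 36 27 pics/z13.png
```

```text
eef_pos: [0.5926, 0.2677, 0.1241] contact_force: [-0.3, 0.4, -0.2] 
t 27.58 pos [0.5926 0.2677 0.1241] yaw 8.93 rows [0. 0. 0.] turn 0 n 0.0 0.0 F [-0.3  0.4 -0.2] op 0.125
origin 362 149
scale 22
```

View pics/z13.png

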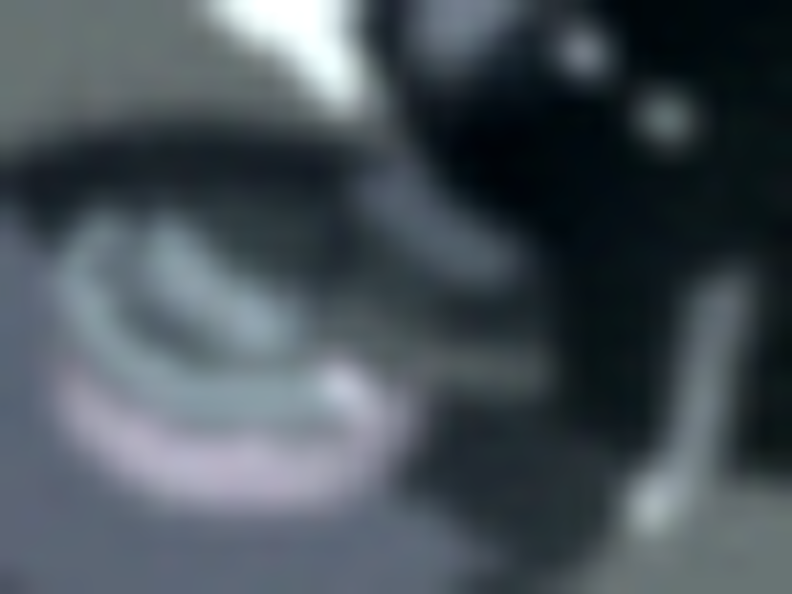

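```bash
python3 -m creep '[0.6,0,0,0,1.6,0,-0.5,0,3,0.8,-1.5,0,3,2.5,-1.5,0,3,4,-1.5,0,3,4.5,-1.5,0,3,4.5,-1.5,0]'|grep -E "pos|force"|tr '\n' ' ';echo;  python3 snap.py 14 .527 .26 .1 12
```

```text
eef_pos: [0.6848, 0.1644, 0.1609] contact_force: [0.0, 0.0, -0.8] 
t 28.22 pos [0.6848 0.1644 0.1609] yaw 8.67 rows [-5.66 -4.73  2.44] turn 0 n 4.659377151157718 0.0 F [ 0.   0.  -0.8] op 0.129
scene crop origin 369 156
top crop origin 230 191
```

View pics/k14.png

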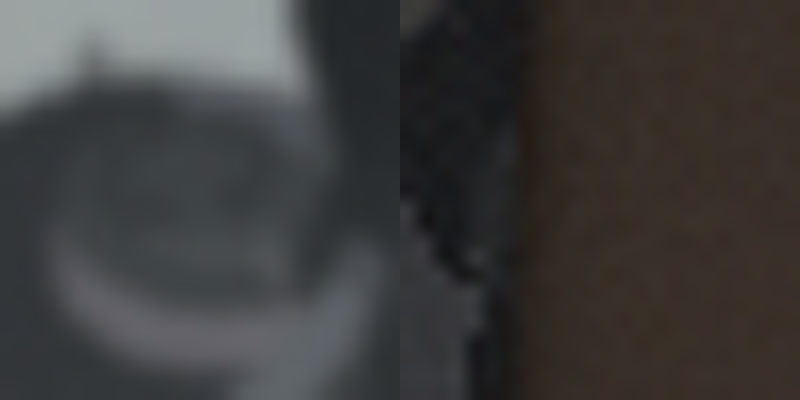

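```bash
python3 - <<'E'
from h import *
go((.62,-.11,.15))
for n,uv in(("padlock",(343,147)),("remote",(433,150))): print(n,ray("top",uv,.01)[0])
E
python3 -m creep '[-4.2,10.3,0.4,0,-4.2,10.3,0.4,0,-4.2,10.3,0.4,0,-4.2,10.3,0.4,0,-4.2,10.3,0.4,0,-4.2,10.3,0.4,0,-4.2,10.3,0.4,0,-4.2,10.3,0.4,0]'|grep -E "pos|force"|tr '\n' ' ';echo;  python3 snap.py 15 .527 .26 .1 14
```

```text
t 28.32 pos [0.6837 0.168  0.1607] yaw 8.86 rows [-4.23 10.6   0.42] turn 0 n 6.844790678881909 0.0 F [-0.8  1.6 -0.5] op 0.121
padlock [ 0.71179705 -0.03825403  0.01      ]
remote [ 0.69295751 -0.31598341  0.01      ]
eef_pos: [0.6192, -0.1056, 0.1507] contact_force: [-0.1, 0.0, -0.8] 
t 28.98 pos [ 0.6192 -0.1056  0.1507] yaw 8.75 rows [ -1.42 -15.02   2.01] turn 0 n 9.12372231343433 0.0 F [-0.1  0.  -0.8] op 0.125
scene crop origin 367 154
top crop origin 228 189
```

View pics/k15.png

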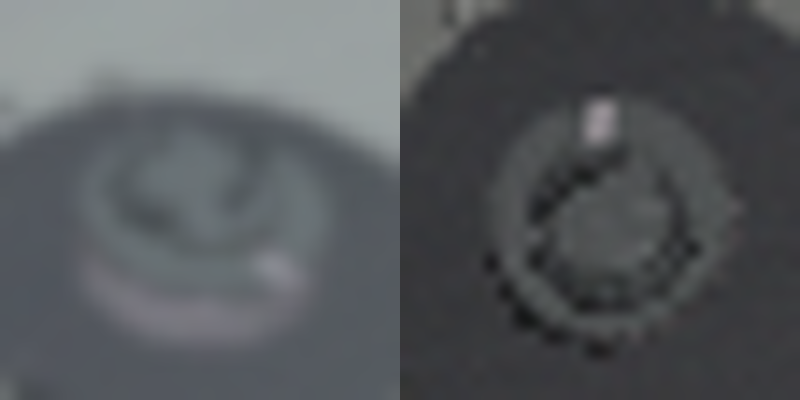

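```bash
python3 - <<'E'
from h import *
o=[]
for f in("top0","top15"):
    o.append(cv2.convertScaleAbs(ortho("top",cv2.imread(f"pics/{f}.png"),(.527,.26),.101,.028),alpha=2.6,beta=-90))
cv2.imwrite("pics/o15.png",np.hstack(o))
o=[]
for f in("scene0","scene15"):
    o.append(cv2.convertScaleAbs(ortho("scene",cv2.imread(f"pics/{f}.png"),(.527,.26),.101,.028),alpha=2.6,beta=-140))
cv2.imwrite("pics/o15s.png",np.hstack(o))
E
```

```text
(no output)
```

View pics/o15.png

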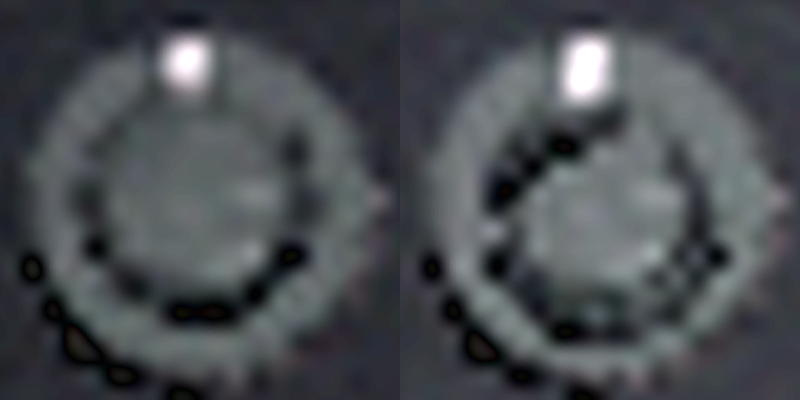

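View pics/o15s.png

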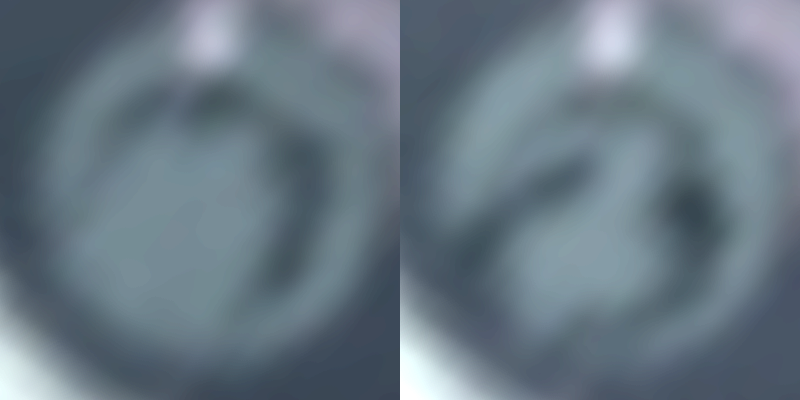

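```bash
python3 -m creep '[0,0.6,1,0,0,1.2,2.5,0,0,1.2,4,0,0,1.2,4.8,0,0,1.2,4.8,0,0,1.2,4.8,0]' 255 20|grep -E "pos|force"|tr '\n' ' ';echo; for i in 1 2 3; do python3 -m creep '[0,0,0.1,0,0,0,0.2,0]'|grep -E "pos|force"|tr '\n' ' ';echo;done
```

```text
eef_pos: [0.6245, -0.1296, 0.0297] contact_force: [0.8, 0.3, 0.7] 
eef_pos: [0.6274, -0.1319, 0.0291] contact_force: [0.4, 0.2, -0.7] 
eef_pos: [0.6261, -0.1323, 0.0227] contact_force: [-0.3, 0.4, -1.3] 
eef_pos: [0.6258, -0.1324, 0.0173] contact_force: [-0.4, 0.8, 10.0]
```

```bash
for i in 1 2 3 4; do python3 -m creep '[0,0,0.06,0,0,0,0.12,0,0,0,0.12,0]'|grep -E "pos|force"|tr '\n' ' ';echo;done
```

```text
eef_pos: [0.6263, -0.1325, 0.0166] contact_force: [-3.2, 2.6, 13.0] 
eef_pos: [0.6267, -0.1326, 0.0158] contact_force: [-4.9, 3.5, 21.2] 
eef_pos: [0.6274, -0.1337, 0.0125] contact_force: [-3.4, -0.2, 16.7] 
eef_pos: [0.6273, -0.1347, 0.0086] contact_force: [-4.1, -4.8, 11.8]
```

```bash
python3 -m creep '[0,0,0.06,0,0,0,0.12,0,0,0,0.12,0]'|grep -E "pos|force"|tr '\n' ' ';echo; python3 -m creep '[0,0,0,0,0,0,0,0,0,0,0,0,0,0,0,0,0,0,0,0,0,0,0,0]' 60 |grep -E "pos|force|open"|tr '\n' ' ';python3 -m creep '[0,0,-1,0,0,0,-2.5,0,0,0,-4,0,0,0,-5.5,0,0,0,-6,0,0,0,-6,0]' 60 |grep -E "pos|force|open"|tr '\n' ' '; python3 snap.py 16 .62 -.13 .01 40
python3 - <<'E'
from h import *
go((.525,.26,.16),-28)
E
```

```text
eef_pos: [0.6272, -0.1359, 0.0058] contact_force: [-3.9, -7.0, 13.8] 
eef_pos: [0.6245, -0.1318, 0.0005] contact_force: [-0.0, -0.2, -0.1] opening: 0.766 eef_pos: [0.6279, -0.1331, 0.1567] contact_force: [-0.2, -0.3, 1.5] opening: 0.766 t 32.33 pos [ 0.6279 -0.1331  0.1567] yaw 8.95 rows [-0.34 -0.2   5.87] turn 0 n 3.5244888519125888 0.0 F [-0.2 -0.3  1.5] op 0.766
scene crop origin 238 233
top crop origin 334 135
t 32.43 pos [ 0.6246 -0.132   0.1504] yaw 8.94 rows [ -1.5  -16.11  -0.38] turn 7.39 n 9.700795486037936 5.159406225428758 F [-0.8 -0.3 -1. ] op 0.765
```

View pics/k16.png

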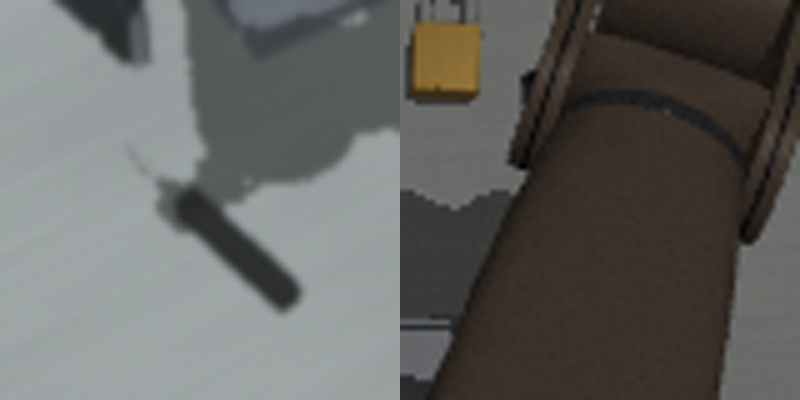

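```bash
python3 -m creep '[-1.5,-16.1,-0.4,7.4,-1.5,-16.1,-0.4,7.4,-1.5,-16.1,-0.4,7.4,-1.5,-16.1,-0.4,7.4,-1.5,-16.1,-0.4,7.4,-1.5,-16.1,-0.4,7.4,-1.5,-16.1,-0.4,7.4,-1.5,-16.1,-0.4,7.4,-1.5,-16.1,-0.4,7.4,-1.5,-16.1,-0.4,7.4,-1.5,-16.1,-0.4,7.4,-1.5,-16.1,-0.4,7.4,-1.5,-16.1,-0.4,7.4,-1.5,-16.1,-0.4,7.4]' 135 20|grep -E "pos|force"|tr '\n' ' '
python3 - <<'E'
from h import *
go((.524,.2595,.115),-28)
E
python3 snap.py 17 .524 .2595 .12 25
```

```text
eef_pos: [0.525, 0.2584, 0.1592] contact_force: [-0.2, 0.3, 0.9] t 33.6 pos [0.525  0.2584 0.1592] yaw -28.14 rows [-0.05 -0.03  1.77] turn -0.03 n 1.0613217568272963 0.019881525133527034 F [-0.2  0.3  0.9] op 0.473
t 33.6 pos [0.525  0.2584 0.1592] yaw -28.14 rows [-0.05 -0.03  1.57] turn 0 n 0.9414942615117395 0.0 F [-0.2  0.3  0.9] op 0.473
scene crop origin 356 137
top crop origin 216 178
```

View pics/k17.png

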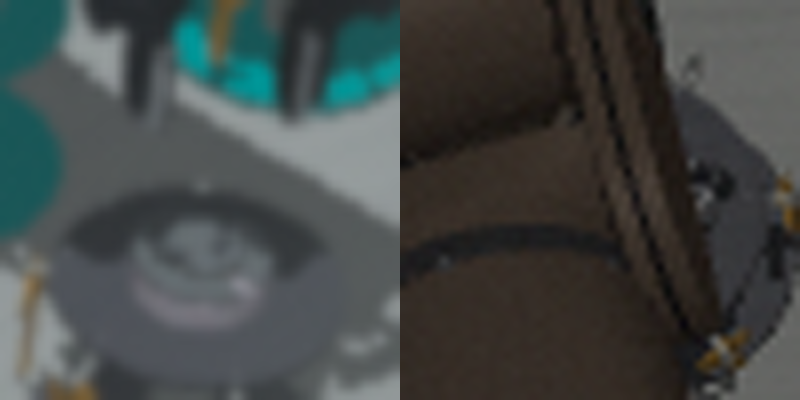

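```bash
python3 - <<'E'
from h import *
s=ctrl.get_state(); p=s["eef_pos"]; M=R.from_quat(s["tcp_rot"]).as_matrix()
for h in(-.02,0,.02): print(((proj("scene",p+M[:,1]*h+[0,0,.0015])[0]-[356,137]+.5)*8).round())
print(((proj("scene",(.527,.2597,.1045))[0]-[356,137]+.5)*8).round())
E
python3 -m creep '[-0.05,-0.03,0.9,0,-0.05,-0.03,1.7,0,-0.05,-0.03,1.75,0,-0.05,-0.03,1.75,0]' |grep -E "pos|force"|tr '\n' ' '
python3 snap.py 18 .524 .2595 .11 25
```

```text
[276. 107.]
[217. 111.]
[158. 114.]
[205. 241.]
eef_pos: [0.5239, 0.2596, 0.1158] contact_force: [-0.0, -0.4, 0.7] t 34.03 pos [0.5239 0.2596 0.1158] yaw -28.16 rows [0.01 0.   0.23] turn 0 n 0.1399750817152567 0.0 F [-0.  -0.4  0.7] op 0.472
scene crop origin 356 140
top crop origin 217 179
```

View pics/k18.png

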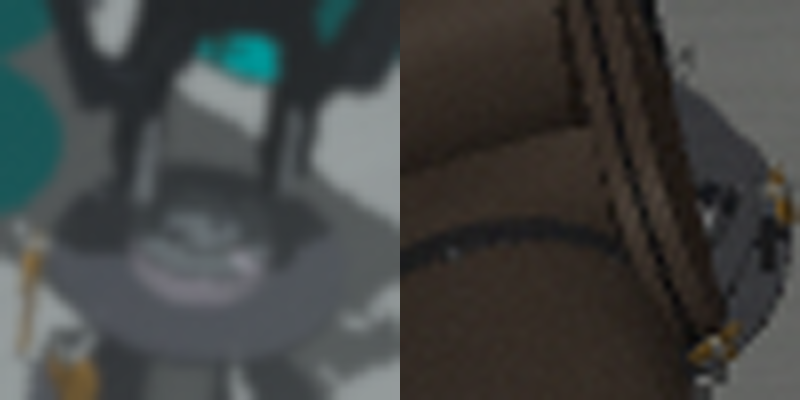

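```bash
python3 -m creep '[0,0,0.3,0,0,0,0.55,0,0,0,0.55,0]' |grep -E "pos|force"|tr '\n' ' ';echo; for i in 1 2 3 4; do python3 -m creep '[0,0,0.02,0,0,0,0.04,0]'|grep -E "pos|force"|tr '\n' ' ';echo;done
```

```text
eef_pos: [0.524, 0.2606, 0.1026] contact_force: [-0.4, 0.1, -0.4] 
eef_pos: [0.5247, 0.2609, 0.1026] contact_force: [0.4, -0.8, -0.0] 
eef_pos: [0.5248, 0.261, 0.1018] contact_force: [-0.2, -0.4, 0.3] 
eef_pos: [0.5247, 0.2609, 0.1007] contact_force: [-0.1, 0.3, 0.9] 
eef_pos: [0.5247, 0.2609, 0.0996] contact_force: [-0.4, 0.0, 0.3]
```

```bash
for i in 1 2 3 4; do python3 -m creep '[0,0,0.02,0,0,0,0.03,0]'|grep -E "pos|force"|tr '\n' ' ';echo;done
```

```text
eef_pos: [0.5246, 0.2609, 0.0987] contact_force: [-0.2, -0.3, -1.0] 
eef_pos: [0.5246, 0.2609, 0.098] contact_force: [-0.0, 0.6, -0.3] 
eef_pos: [0.5247, 0.2609, 0.0978] contact_force: [-1.5, -1.0, 3.5] 
eef_pos: [0.5247, 0.2609, 0.0977] contact_force: [-3.6, -0.8, 6.6]
```

```bash
python3 -m creep '[0,0,-0.09,0,0,0,-0.09,0]'|grep -E "pos|force"|tr '\n' ' ';echo; python3 -m creep '[0,0,0,0,0,0,0,0,0,0,0,0,0,0,0,0,0,0,0,0]' 255 20|grep -E "pos|force|open"|tr '\n' ' '
```

```text
eef_pos: [0.525, 0.261, 0.0992] contact_force: [-0.0, -0.2, 0.6] 
eef_pos: [0.5239, 0.2594, 0.0991] contact_force: [-3.2, -5.2, 5.5] opening: 0.325
```

```bash
python3 snap.py 19 .524 .2595 .11 18; python3 zz.py pics/scene19.png 362 148 36 27 pics/z19.png
```

```text
t 36.3 pos [0.5239 0.2594 0.0991] yaw -28.04 rows [ 0.   -0.   -0.44] turn 0 n 0.2623790435903589 0.0 F [-3.2 -5.2  5.5] op 0.325
scene crop origin 363 147
top crop origin 224 186
scale 22
```

View pics/z19.png

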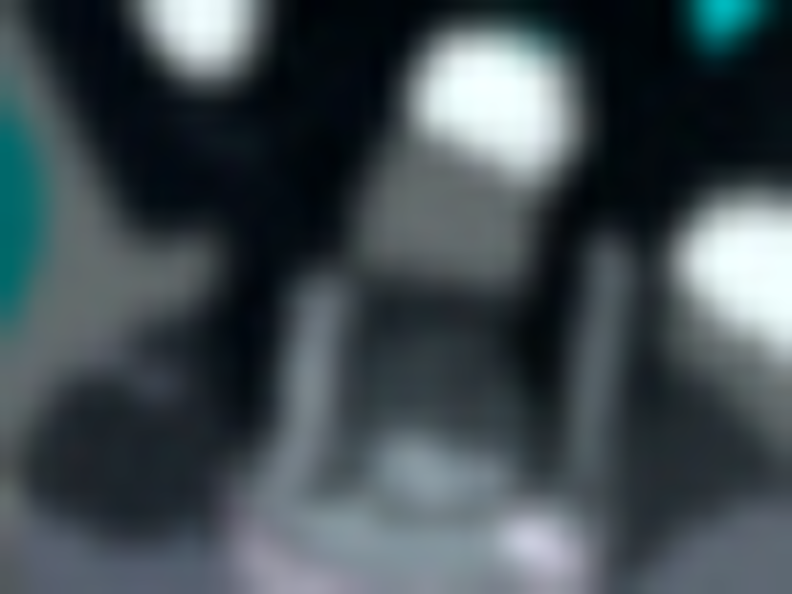

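```bash
for i in 1 2 3 4; do python3 -m creep '[0,0,-0.05,0,0,0,-0.1,0]'|grep -E "pos|force|open"|tr '\n' ' ';echo;done
```

```text
eef_pos: [0.5237, 0.2593, 0.0993] contact_force: [3.2, -3.2, -10.1] opening: 0.32 
eef_pos: [0.5227, 0.2602, 0.101] contact_force: [-0.8, 0.2, -10.0] opening: 0.315 
eef_pos: [0.5226, 0.2607, 0.1035] contact_force: [0.4, -0.6, -16.2] opening: 0.302 
eef_pos: [0.5267, 0.2617, 0.1121] contact_force: [-1.4, -4.1, 4.8] opening: 0.035
```

```bash
python3 -m creep '[0,0,-0.5,0,0,0,-1.5,0,0,0,-2,0,0,0,-2,0]'|grep -E "pos|force|open"|tr '\n' ' '; python3 snap.py 20 .524 .2595 .12 25;  python3 zz.py pics/scene20.png 360 135 48 36 pics/z20.png
```

```text
eef_pos: [0.5284, 0.2625, 0.1659] contact_force: [-0.1, -0.2, 1.1] opening: 0.022 t 37.4 pos [0.5284 0.2625 0.1659] yaw -28.06 rows [-0.12  0.21  1.83] turn 0 n 1.1083052692827207 0.0 F [-0.1 -0.2  1.1] op 0.022
scene crop origin 356 137
top crop origin 216 178
scale 16
```

View pics/z20.png

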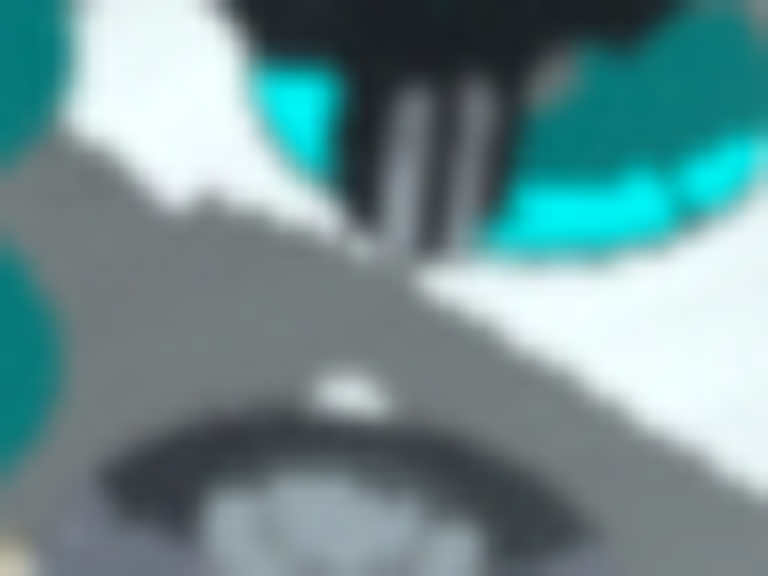

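```bash
python3 -m creep '[0,3,0,0,0,6,0,0,4,7,0,0,4,7,0,0,4,7,0,0,4,7,0,0,4,7,0,0]' 135|grep -E "pos|force|open"|tr '\n' ' '; python3 snap.py 21 .527 .26 .1 20
python3 - <<'E'
from h import *
o=[cv2.convertScaleAbs(ortho("top",cv2.imread("pics/top21.png"),(.527,.26),.101,.028),alpha=2.6,beta=-90),cv2.convertScaleAbs(ortho("scene",cv2.imread("pics/scene21.png"),(.527,.26),.101,.028),alpha=2.6,beta=-140)]
cv2.imwrite("pics/o21.png",np.hstack(o))
E
```

```text
eef_pos: [0.5309, 0.0568, 0.158] contact_force: [0.2, 0.5, 0.5] opening: 0.473 t 38.08 pos [0.5309 0.0568 0.158 ] yaw -28.34 rows [-3.99 -7.08  2.32] turn 0 n 5.068033835116382 0.0 F [0.2 0.5 0.5] op 0.473
scene crop origin 361 148
top crop origin 222 183
```

View pics/k21.png

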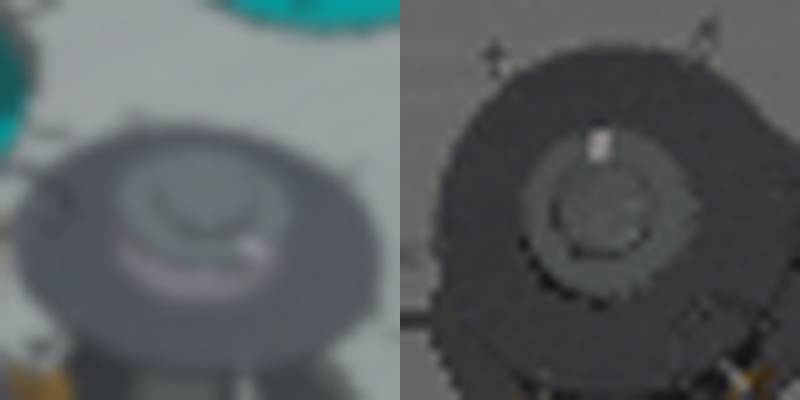

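View pics/o21.png

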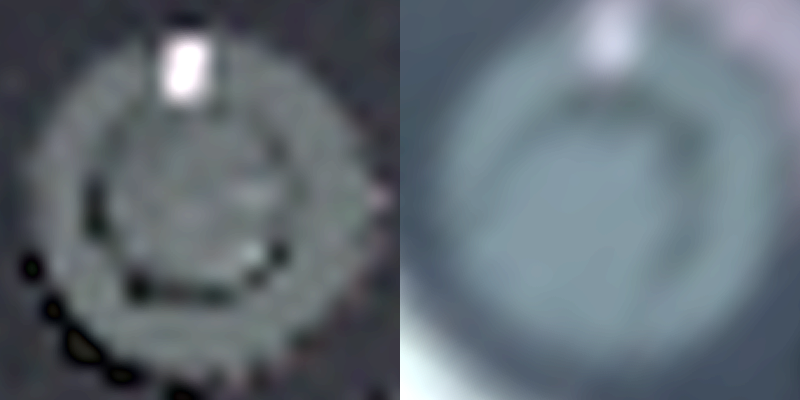

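```bash
python3 - <<'E'
from h import *
print(ray("top",(253.3,215),.087),ray("scene",(367,168),.087),tri((253.3,215),(367,168)))
c=(.493,.228)
o=[cv2.convertScaleAbs(ortho("top",cv2.imread("pics/top21.png"),c,.087,.035),alpha=3.5,beta=-110),cv2.convertScaleAbs(ortho("scene",cv2.imread("pics/scene21.png"),c,.087,.035),alpha=3,beta=-180)]
cv2.imwrite("pics/o21b.png",np.hstack(o))
for n in("top","scene"): print([(d["p"],d["uv"]) for d in imaging.silhouettes(n,"ring")])
E
```

```text
[[0.49475499 0.23043896 0.087     ]] [[0.49535337 0.23697239 0.087     ]] (array([0.49603108, 0.23261286, 0.08896762]), np.float64(0.004050138009327515))
[(0.23, [243.4, 209.0])]
[]
```

View pics/o21b.png

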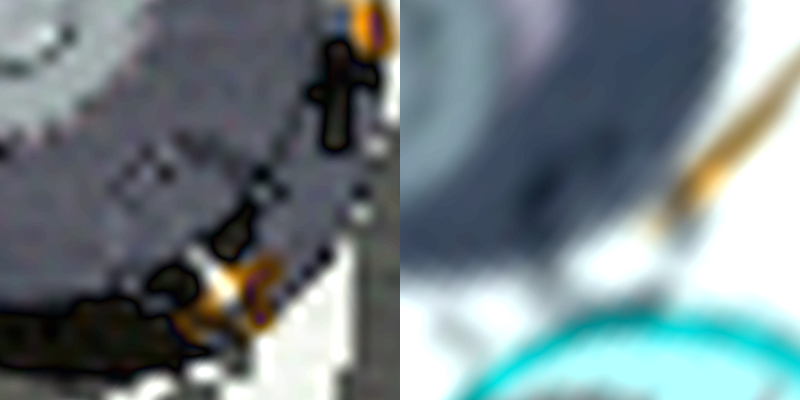

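```bash
python3 - <<'E'
from h import *
c=(.490,.230)
def d(n,al):
    k=0
    a=ortho(n,cv2.imread(f"pics/{n}0.png").astype(np.float32),c,.087,.03); b=ortho(n,cv2.imread(f"pics/{n}21.png").astype(np.float32),c,.087,.03)
    return np.clip(128+al*(b-a),0,255).astype(np.uint8)
cv2.imwrite("pics/d21.png",np.hstack([d("top",5),d("scene",5)]))
E
```

```text
(no output)
```

View pics/d21.png

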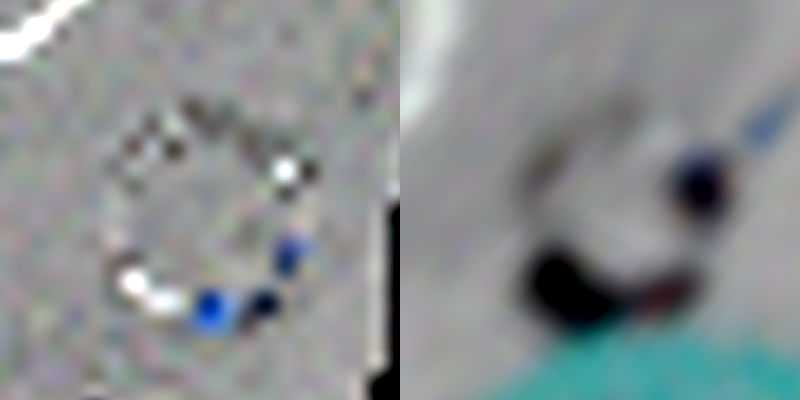

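```bash
python3 - <<'E'
from h import *
go((.4886,.228,.15),39.2)
E
```

```text
t 38.28 pos [0.5297 0.0607 0.1581] yaw -27.99 rows [-4.59 -5.14  0.33] turn -13.44 n 4.135835063860108 9.384619046780356 F [-0.2 -0.7  0.4] op 0.472
```

```bash
python3 -m creep '[-4.6,-5.15,0.2,-13.4,-4.6,-5.15,0.2,-13.4,-4.6,-5.15,0.2,-13.4,-4.6,-5.15,0.2,-13.4,-4.6,-5.15,0.2,-13.4,-4.6,-5.15,0.2,-13.4,-4.6,-5.15,0.2,-13.4,-4.6,-5.15,0.2,-13.4,-4.6,-5.15,0.2,-13.4,-4.6,-5.15,0.2,-13.4,-4.6,-5.15,0.2,-13.4,-4.6,-5.15,0.2,-13.4]' 129 20|grep -E "pos|force"|tr '\n' ' '
python3 - <<'E'
from h import *
go((.4886,.228,.095),39.2)
E
```

```text
eef_pos: [0.4887, 0.2283, 0.1536] contact_force: [-1.4, 0.1, -0.5] t 39.28 pos [0.4887 0.2283 0.1536] yaw 38.97 rows [-0.01  0.01  2.34] turn -0.05 n 1.4054180995918961 0.031474154676646465 F [-1.4  0.1 -0.5] op 0.495
```

```bash
python3 -m creep '[0,0,1,0,0,0,1.8,0,0,0,2.2,0,0,0,2.2,0,0,0,2.2,0]'|grep -E "pos|force"|tr '\n' ' '; python3 snap.py 22 .4886 .228 .09 18
```

```text
eef_pos: [0.4892, 0.2273, 0.0985] contact_force: [0.3, 0.0, 1.0] t 39.7 pos [0.4892 0.2273 0.0985] yaw 38.93 rows [-0.   -0.04  0.34] turn 0 n 0.20534255859898554 0.0 F [0.3 0.  1. ] op 0.491
scene crop origin 345 149
top crop origin 236 199
```

View pics/k22.png

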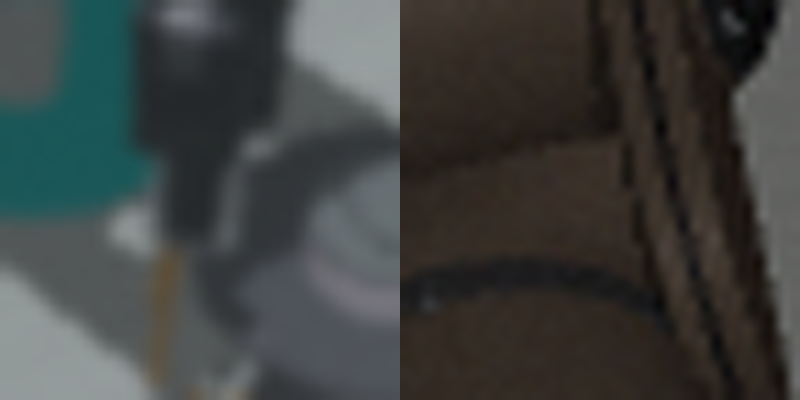

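```bash
python3 -m creep '[0,0,0.2,0,0,0,0.36,0,0,0,0.36,0]' |grep -E "pos|force"|tr '\n' ' ';echo; for i in 1 2 3 4; do python3 -m creep '[0,0,0.02,0,0,0,0.04,0]'|grep -E "pos|force"|tr '\n' ' ';echo;done
```

```text
eef_pos: [0.4894, 0.227, 0.0894] contact_force: [-1.3, 0.0, -0.3] 
eef_pos: [0.4897, 0.2271, 0.0889] contact_force: [-0.7, -0.2, 0.6] 
eef_pos: [0.4897, 0.2271, 0.0879] contact_force: [-1.1, 0.6, -0.3] 
eef_pos: [0.4897, 0.2271, 0.0868] contact_force: [-0.2, 0.4, 0.5] 
eef_pos: [0.4897, 0.2271, 0.0858] contact_force: [-0.5, -0.3, -0.2]
```

```bash
for i in 1 2 3 4; do python3 -m creep '[0,0,0.02,0,0,0,0.03,0]'|grep -E "pos|force"|tr '\n' ' ';echo;done
```

```text
eef_pos: [0.4896, 0.2271, 0.085] contact_force: [0.5, 0.0, -0.2] 
eef_pos: [0.4896, 0.2271, 0.0843] contact_force: [0.3, -0.1, -0.2] 
eef_pos: [0.4896, 0.2271, 0.0835] contact_force: [0.5, 0.7, 0.1] 
eef_pos: [0.4897, 0.2271, 0.0834] contact_force: [-2.6, -0.6, 5.5]
```

```bash
python3 -m creep '[0,0,-0.06,0,0,0,-0.06,0]'|grep -E "pos|force"|tr '\n' ' ';echo; python3 -m creep '[0,0,0,0,0,0,0,0,0,0,0,0,0,0,0,0,0,0,0,0]' 255 20|grep -E "pos|force|open"|tr '\n' ' '
```

```text
eef_pos: [0.4899, 0.2272, 0.0845] contact_force: [-0.4, -0.1, -0.1] 
eef_pos: [0.4903, 0.2275, 0.0851] contact_force: [-0.6, 0.4, 5.3] opening: 0.311
```

```bash
for i in 1 2 3 4; do python3 -m creep '[0,0,-0.05,0,0,0,-0.1,0]'|grep -E "pos|force|open"|tr '\n' ' ';echo;done; python3 -m creep '[0,0,-0.5,0,0,0,-1,0,0,0,-1.5,0,0,0,-1.5,0]' |grep -E "pos|force|open"|tr '\n' ' '
```

```text
eef_pos: [0.4891, 0.2269, 0.0861] contact_force: [1.6, -0.4, -0.2] opening: 0.308 
eef_pos: [0.4891, 0.2269, 0.0887] contact_force: [0.3, 0.2, 0.2] opening: 0.305 
eef_pos: [0.4895, 0.227, 0.0917] contact_force: [0.2, -0.1, 0.6] opening: 0.302 
eef_pos: [0.4896, 0.2271, 0.0944] contact_force: [0.2, 0.4, -0.2] opening: 0.303 
eef_pos: [0.4922, 0.2278, 0.1364] contact_force: [0.6, 0.4, 0.0] opening: 0.309
```

```bash
python3 - <<'E'
from h import *
go((.4896,-.0086,.10),90)
E
```

```text
t 42.97 pos [0.4922 0.2278 0.1364] yaw 38.94 rows [-6.03  7.29  1.44] turn -10.21 n 5.736910516215254 7.131344948614285 F [0.6 0.4 0. ] op 0.309
```

```bash
python3 -m creep '[-0.6,0.7,0,-1,-1.4,1.7,0,-2,-2.3,2.8,0,-3.5,-3.2,3.9,0,-5,-4,4.9,0,-6.2,-4.8,5.8,0.3,-7.5,-5.5,6.6,0.7,-8.8,-5.9,7.1,1,-9.8,-6,7.3,1.2,-10.2,-6,7.3,1.4,-10.2,-6,7.3,1.4,-10.2]' |grep -E "pos|force|open"|tr '\n' ' ';python3 - <<'E'
from h import *
go((.4896,-.0086,.013),90)
E
python3 snap.py 23 .49 -.01 .08 30
```

```text
eef_pos: [0.4871, -0.0092, 0.0961] contact_force: [-0.3, -0.3, 0.3] opening: 0.304 t 43.88 pos [ 0.4871 -0.0092  0.0961] yaw 89.81 rows [0.02 0.11 3.32] turn -0.04 n 1.994320912660441 0.02700537105875504 F [-0.3 -0.3  0.3] op 0.304
t 43.88 pos [ 0.4871 -0.0092  0.0961] yaw 89.81 rows [-0.03  0.12  0.64] turn 0 n 0.3933723230647531 0.0 F [-0.3 -0.3  0.3] op 0.304
scene crop origin 261 173
top crop origin 307 184
```

View pics/k23.png

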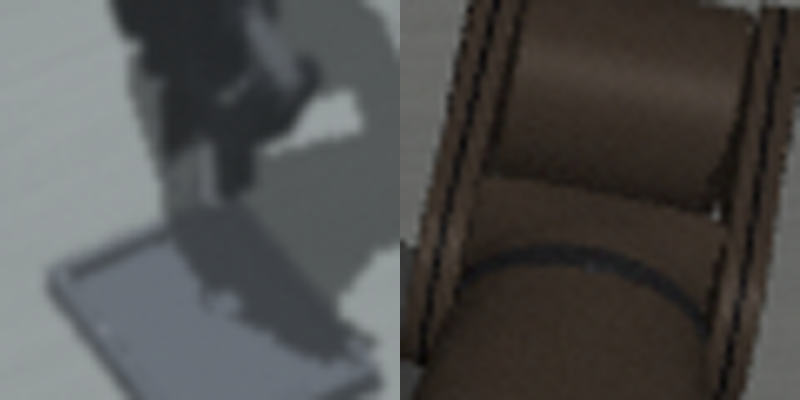

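```bash
python3 -m creep '[0,0.05,0.8,0,0,0.1,1.7,0,0,0.1,2.6,0,0,0.1,3.1,0,0,0.1,3.2,0,0,0.1,3.2,0]' |grep -E "pos|force|open"|tr '\n' ' ';for i in 1 2 3; do python3 -m creep '[0,0,0.04,0,0,0,0.06,0]' |grep -E "pos|force|open"|tr '\n' ' ';done
```

```text
eef_pos: [0.4898, -0.0083, 0.0164] contact_force: [1.0, -0.2, 0.4] opening: 0.307 eef_pos: [0.4914, -0.0091, 0.0167] contact_force: [0.6, -0.9, 0.8] opening: 0.307 eef_pos: [0.4909, -0.0092, 0.0147] contact_force: [0.6, -0.1, 0.5] opening: 0.305 eef_pos: [0.4903, -0.0091, 0.0126] contact_force: [-0.0, -0.2, -0.0] opening: 0.301
```

```bash
python3 -m creep '[0,0,0.06,0,0,0,0.12,0,0,0,0.12,0]' |grep -E "pos|force|open"|tr '\n' ' '; python3 -m creep '[0,0,0,0,0,0,0,0,0,0,0,0,0,0,0,0,0,0,0,0]' 120 |grep -E "pos|force|open"|tr '\n' ' ';python3 -m creep '[0,0,-0.5,0,0,0,-2,0,0,0,-4,0,0,0,-6,0,0,0,-6,0]'|grep -E "pos|force|open"|tr '\n' ' '; python3 -m creep '[-3,0,0,0,-6,0,0,0,-8,0,0,0,-8,0,0,0,-8,0,0,0,-8,0,0,0,-8,0,0,0]'|grep -E "pos|force|open"|tr '\n' ' '; python3 snap.py 24 .49 -.01 .01 30
```

```text
eef_pos: [0.4898, -0.0091, 0.0089] contact_force: [0.2, -0.2, -0.7] opening: 0.301 eef_pos: [0.4902, -0.0091, 0.0094] contact_force: [-0.8, -0.6, 0.7] opening: 0.532 eef_pos: [0.4931, -0.0097, 0.1658] contact_force: [1.3, 0.2, 0.9] opening: 0.53 eef_pos: [0.4896, -0.2106, 0.1593] contact_force: [0.1, 0.5, -1.5] opening: 0.53 t 46.65 pos [ 0.4896 -0.2106  0.1593] yaw 89.74 rows [ 8.02 -0.02  5.97] turn 0 n 5.9966469921575145 0.0 F [ 0.1  0.5 -1.5] op 0.53
scene crop origin 262 191
top crop origin 307 188
```

View pics/k24.png

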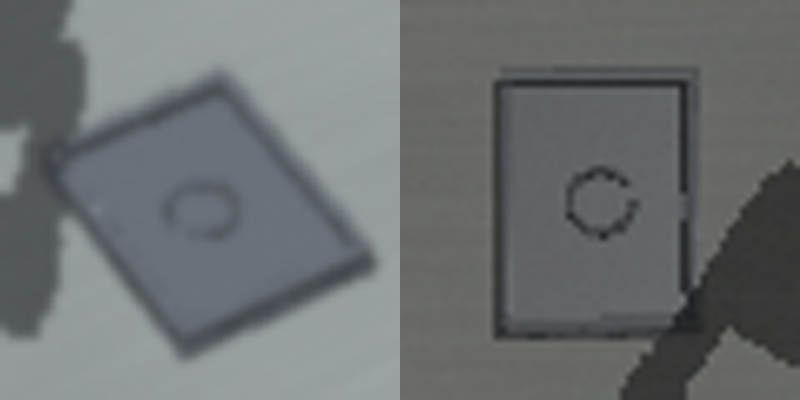

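```bash
python3 -m creep '[0,0,0,0,0,0,0,0,0,0,0,0,0,0,0,0]' >/dev/null; python3 - <<'E'
from h import *
for c in("scene","top"):
    im=imaging.read_camera(c); cv2.imwrite(f"pics/{c}25.png",im[:,:,::-1])
s=cv2.imread("pics/scene25.png"); t=cv2.imread("pics/top25.png")
cv2.imwrite("pics/f25.png",np.vstack([s[90:390,:],t[90:390,:]]))
E
```

```text
(no output)
```

View pics/f25.png

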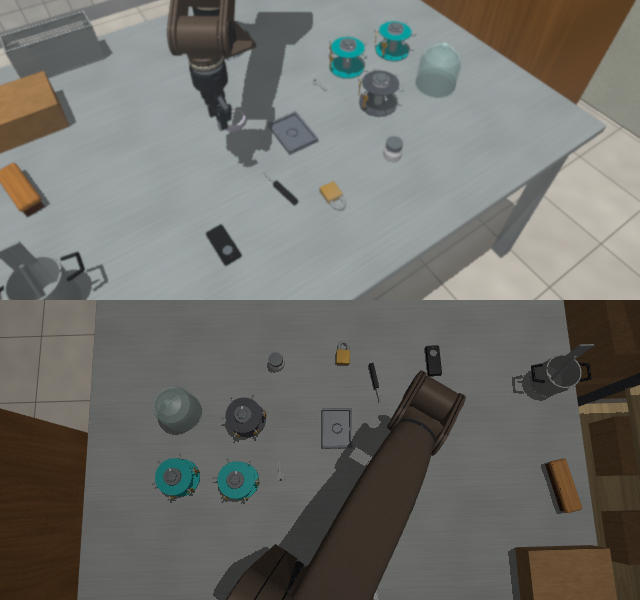

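Both views show the ring in the tray, at top (337,218). The pick lies on the shelf at top (375,170), and the other things stand where they were. I'm handing it in.

```bash
python3 -c "
from plant import ctrl
print(ctrl.get_state()['time']); print(ctrl.sign_off())"
```

```text
47.1833
the job is handed in; nothing more can be done
None
```

The job is handed in at 47.2 s. In the last pictures the ring lies flat in the grey tray and the pick lies on the shelf. The other things are where they were, and the gripper is clear.

- **Tilting the pick:** the tool cannot tilt, so I turned the pick about 27° in the grip by pressing its tail on a turquoise look-alike's crown. That took two presses, because the first reached only about 24°. It measured up to 20 N against that look-alike, which did not visibly move.
- **Levering:** I found the notch by touch and slid the tip in. The upward load peaked at about 5 N some 3 mm up, then dropped to about zero by 8 mm. The wrist force stayed under about 7 N during the levering and probing. That reading is for the whole tool; I could not read the contact forces between pick and ring or pick and tree separately.
- **Check on the levering:** the pictures afterwards showed the ring loose and tilted over the spindle head. I saw no direct measure of the ring end's height or of the 4 mm condition, so that part is inferred from the force drop and those pictures.
- **Failed first grasp:** the first grasp at the hub slipped. The ring jumped off the spindle and landed on the crown's edge. I found it by comparing pictures, took it from there and laid it in the tray.
- **Not checked:** I could not check from the pictures whether the ring or hub is marked. The gripper's lowest setting is 20 N, above the 10 to 15 N said to be enough, and both ring grasps closed to about 26 to 28 mm instead of 32 mm. I think the ring was springing inwards.

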